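# Book the scanner batteries out of the charger at the dispatch desk

## Task

Start the shift's battery issue: first press the charger's round stop key while the packs are still seated, then pull every battery pack out of the charger and put them all in the steel tray, together with any pack lying on the desk. When all of them lie or stand inside the tray, book them out on the keypad, pressing one key at a time and letting each spring back (as seen from the robot): far left, centre, near right, far right, and last the long enter bar. Press no other keypad key, and leave everything else on the desk where it is.

Things in the scene. Friction and masses are not known exactly. Their poses are not given: they have to be found in the camera images.
- charger: grey three-bay charger, fixed, 120 (x) x 200 (y) x 40 mm high; origin under its centre, x away from the robot, y left. Three open-topped bays along y, 20 mm to +x of its middle, pitch 66 mm, each a 36 x 26 mm hole 30 mm deep, with a sprung ball in the far wall that snaps into a pack's groove: a pack comes out straight up with a tug of 5 to 15 N
- keypad: black desk keypad, fixed, 190 (x) x 146 (y) x 28 mm high; origin under its centre, x away from the robot, y left. Nine square 24 mm keys in 3 rows of 3 (pitch 41 mm; far row at +x, left at +y), a long enter bar (22 x 100 mm) along the near side and a narrow green display along the far side
- tray: open steel tray fixed to the desk, outside 160 (x) x 232 (y) x 40 mm high, walls and floor 5 mm; origin at the centre of its underside, x away from the robot, y to the left
- stop (a joint): charger's stop key: 0 up, 0.007 m fully down; springs back, about 1.4 N to start and 4.5 N fully down; counts as pressed beyond 0.004 m. A round white 24 mm key on the charger's top in front of the bays: the centre of its top lies at (-35, 0, 49) mm in the charger's frame
- pack0: black battery pack, a block 36 (own x) x 26 (own y) x 64 mm (own z, its length), with a groove 4 mm deep across both 26 mm wide sides, 7 to 20 mm from its bottom end; origin at its centre; 90 g; starts standing seated in the left (+y) bay of the charger, its centre 42 mm and its top 74 mm above the desk; may be absent
- pack1: black battery pack, a block 36 (own x) x 26 (own y) x 64 mm (own z, its length), with a groove 4 mm deep across both 26 mm wide sides, 7 to 20 mm from its bottom end; origin at its centre; 90 g; starts standing seated in the middle bay of the charger, its centre 42 mm and its top 74 mm above the desk; may be absent
- pack2: black battery pack, a block 36 (own x) x 26 (own y) x 64 mm (own z, its length), with a groove 4 mm deep across both 26 mm wide sides, 7 to 20 mm from its bottom end; origin at its centre; 90 g; starts standing seated in the right (-y) bay of the charger, its centre 42 mm and its top 74 mm above the desk; may be absent
- spare0: black battery pack, a block 36 (own x) x 26 (own y) x 64 mm (own z, its length), with a groove 4 mm deep across both 26 mm wide sides, 7 to 20 mm from its bottom end; origin at its centre; 90 g; starts lying flat on the desk; may be absent
- spare1: black battery pack, a block 36 (own x) x 26 (own y) x 64 mm (own z, its length), with a groove 4 mm deep across both 26 mm wide sides, 7 to 20 mm from its bottom end; origin at its centre; 90 g; starts lying flat on the desk; may be absent
- key_far_left (a joint): square key, far row, left column (mid, mid = centre): 0 up, 0.007 m fully down; springs back, same spring as the stop key; when up, the centre of its top lies at (56, 41, 37) mm in the keypad's frame; counts as pressed beyond 0.004 m
- key_far_mid (a joint): square key, far row, mid column (mid, mid = centre): 0 up, 0.007 m fully down; springs back, same spring as the stop key; when up, the centre of its top lies at (56, 0, 37) mm in the keypad's frame; counts as pressed beyond 0.004 m
- key_far_right (a joint): square key, far row, right column (mid, mid = centre): 0 up, 0.007 m fully down; springs back, same spring as the stop key; when up, the centre of its top lies at (56, -41, 37) mm in the keypad's frame; counts as pressed beyond 0.004 m
- key_mid_left (a joint): square key, mid row, left column (mid, mid = centre): 0 up, 0.007 m fully down; springs back, same spring as the stop key; when up, the centre of its top lies at (15, 41, 37) mm in the keypad's frame; counts as pressed beyond 0.004 m
- key_mid_mid (a joint): square key, mid row, mid column (mid, mid = centre): 0 up, 0.007 m fully down; springs back, same spring as the stop key; when up, the centre of its top lies at (15, 0, 37) mm in the keypad's frame; counts as pressed beyond 0.004 m
- key_mid_right (a joint): square key, mid row, right column (mid, mid = centre): 0 up, 0.007 m fully down; springs back, same spring as the stop key; when up, the centre of its top lies at (15, -41, 37) mm in the keypad's frame; counts as pressed beyond 0.004 m
- key_near_left (a joint): square key, near row, left column (mid, mid = centre): 0 up, 0.007 m fully down; springs back, same spring as the stop key; when up, the centre of its top lies at (-26, 41, 37) mm in the keypad's frame; counts as pressed beyond 0.004 m
- key_near_mid (a joint): square key, near row, mid column (mid, mid = centre): 0 up, 0.007 m fully down; springs back, same spring as the stop key; when up, the centre of its top lies at (-26, 0, 37) mm in the keypad's frame; counts as pressed beyond 0.004 m
- key_near_right (a joint): square key, near row, right column (mid, mid = centre): 0 up, 0.007 m fully down; springs back, same spring as the stop key; when up, the centre of its top lies at (-26, -41, 37) mm in the keypad's frame; counts as pressed beyond 0.004 m
- enter (a joint): long enter bar, 22 x 100 mm: 0 up, 0.007 m fully down; springs back, same spring as the stop key; when up, the centre of its top lies at (-70, 0, 37) mm in the keypad's frame; counts as pressed beyond 0.004 m
- mug: steel mug, 74 mm wide, 85 mm high; bystander, leave it where it is; origin at the centre of its underside
- stapler: stapler, 130 x 34 x 48 mm; bystander, leave it where it is; origin at the centre of its underside
- notes: block of note paper, 55 x 55 x 28 mm; bystander, leave it where it is; origin at the centre of its underside
- stamp: wooden hand stamp, 32 mm wide, 58 mm high; bystander, leave it where it is; origin at the centre of its underside
- scanner: handheld scanner lying on its back, 150 x 70 x 27 mm; bystander, leave it where it is; origin at the centre of its underside
There are look-alikes about, which are no part of the job. What is shaped like the pack2 but purple is not meant. Leave any turquoise look-alike of the keypad alone.

How it is judged (in metres and radians):
On the way, in this order (a step that is already met when the one before it is completed fails the run):
1. stop key pressed, alone, with every charger pack still seated (value of joint stop above 0.004 m and value of joint each of key_far_left, key_far_mid, key_far_right, key_mid_left, key_mid_mid, key_mid_right, key_near_left, key_near_mid, key_near_right, enter below 0.0025 m and distance of each of pack0, pack1, pack2 from where it was at the start of the episode below 0.008 m), for 0.1 s.
2. all packs present are inside the tray, at rest (x of pack0 in the frame of tray between -0.075 and 0.075 m and y of pack0 in the frame of tray between -0.111 and 0.111 m and z of each of pack0, pack1, pack2, spare0, spare1 in the frame of tray below 0.056 m and linear speed of each of pack0, pack1, pack2, spare0, spare1 below 0.05 m/s and x of pack1 in the frame of tray between -0.075 and 0.075 m and y of pack1 in the frame of tray between -0.111 and 0.111 m and x of pack2 in the frame of tray between -0.075 and 0.075 m and y of pack2 in the frame of tray between -0.111 and 0.111 m and x of spare0 in the frame of tray between -0.075 and 0.075 m and y of spare0 in the frame of tray between -0.111 and 0.111 m and x of spare1 in the frame of tray between -0.075 and 0.075 m and y of spare1 in the frame of tray between -0.111 and 0.111 m), for 0.3 s.
3. keypad: far left pressed, all other keys up (value of joint key_far_left above 0.004 m and value of joint each of key_far_mid, key_far_right, key_mid_left, key_mid_mid, key_mid_right, key_near_left, key_near_mid, key_near_right, enter, stop below 0.0025 m), for 0.1 s.
4. keypad: centre pressed, all other keys up (value of joint key_mid_mid above 0.004 m and value of joint each of key_far_left, key_far_mid, key_far_right, key_mid_left, key_mid_right, key_near_left, key_near_mid, key_near_right, enter, stop below 0.0025 m), for 0.1 s.
5. keypad: near right pressed, all other keys up (value of joint key_near_right above 0.004 m and value of joint each of key_far_left, key_far_mid, key_far_right, key_mid_left, key_mid_mid, key_mid_right, key_near_left, key_near_mid, enter, stop below 0.0025 m), for 0.1 s.
6. keypad: far right pressed, all other keys up (value of joint key_far_right above 0.004 m and value of joint each of key_far_left, key_far_mid, key_mid_left, key_mid_mid, key_mid_right, key_near_left, key_near_mid, key_near_right, enter, stop below 0.0025 m), for 0.1 s.
7. keypad: long enter bar pressed, all other keys up (value of joint enter above 0.004 m and value of joint each of key_far_left, key_far_mid, key_far_right, key_mid_left, key_mid_mid, key_mid_right, key_near_left, key_near_mid, key_near_right, stop below 0.0025 m), for 0.1 s.
At the end, for the whole second after the job is handed in: every pack present lies or stands inside the tray (its centre within the tray walls and less than 56 mm above the desk), at rest, and all keys are up again (all of step 2 and value of joint each of key_far_left, key_far_mid, key_far_right, key_mid_left, key_mid_mid, key_mid_right, key_near_left, key_near_mid, key_near_right, enter, stop below 0.0025 m); the robot touches nothing.
It fails at once if the robot presses a keypad key that is not in the sequence (value of joint any of key_far_mid, key_mid_left, key_mid_right, key_near_left, key_near_mid above 0.0035 m and contact force between any of the arm, the fingers and keypad above 1 N).
It fails at once if a bystander is moved more than 5 cm (distance of any of mug, stapler, notes, stamp, scanner from where it was at the start of the episode above 0.05 m).
Of pack0, pack1, pack2 only 2 to 3 are there at a start; the rules pass over those that are not, and their reading is None.
Of spare0, spare1 only 1 to 2 are there at a start; the rules pass over those that are not, and their reading is None.
At some moment in a run one of spare0, spare1 may be knocked a few centimetres aside while the robot is not near it.
Once in a run the grip may slacken for a moment while it holds something.
It also fails if it takes over 210 s, if anything falls off the work surface, if the arm or the gripper's body presses on something with over 40 N, if the wrist force passes 120 N, or if a joint passes its speed limit or range.

## Robot

A 6-joint arm with a two-finger parallel gripper is mounted at the origin on the work surface. World frame = base frame: x ahead of the robot, y to its left, z up, the work surface at z = 0. Lengths are in mm, angles in rad, forces in N, time in s.
With the tool pointing down it reaches from about 350 to 775 mm from the base axis. Payload 7.3 kg.
Tool frame: the origin (TCP) lies midway between the tips of the shut fingers; the grasp point (between the pads) lies 19 mm behind it; x points along the fingers, z is the direction in which the jaws open and shut, and the axes are right-handed (so a half turn about x gives the same grasp; the last joint's range is limited). The gripper opens to 92 mm and grips with 3 to 60 N. Pads are 19 mm wide; open, the fingers measure 130 mm over their backs; the gripper's body (75 mm by 190 mm) begins 47 mm behind the grasp point.
Start: joints at [1.129, 0.342, 1.524, -0, 1.275, -0.146], TCP at [153.025, 502.223, 226.741] pointing down, gripper open.
Joint ranges: [-2.53, 2.53], [-0.77, 2.02], [0.04, 2.7], [-1, 4.14], [0.28, 2.66], [-3.11, 3.11]. Speed limits (rad/s): [2.57, 2.57, 3.14, 3.14, 3.14, 3.14].

## Interface

Orientations are given as [roll, pitch, yaw] about the fixed x, y, z axes, in that order (R = Rz(yaw) Ry(pitch) Rx(roll)).
In Python, from plant import monitor, optics, close_job gives the robot as it stands.
- The arm moves only by the tool send_rows, never from a script. Its argument "commands" is a list that holds one entry, the list of rows, each a list of 5 numbers: the shift along the tool's x, y, z in m, then the turn about the tool's x in degrees, then the finger opening in m, from 0 to 0.0918. A call has 1 to 10 rows; each row shifts and turns the pose as measured when the row begins, along the tool's axes as they then stand; what a row does not reach is not made up. A row lasts 1/12 s, in which the tool goes at most 41.7 mm and 7.16 degrees, less where a joint would pass 70% of its speed; a pose out of reach is approached as far as the arm can. A call with a gripper value outside its range is refused whole. The fingers move at their own pace and stop on an object; the grip force is fixed at half the most. Time passes only in rows, so rows that do not move let the fingers close. It gives the time, the measured TCP pose, the force and the opening at its end, in the units of the state.
- monitor.get_obs(): the state, without advancing time (a new reading comes with each control period).
- optics.capture(name): name is "scene" or "top" or "wrist"; returns a dict with "color" (400x640x3 uint8, blue, green, red), "camera_matrix" (3x3 intrinsics, pixels), "camera_from_world" (4x4, takes a point from world to camera coordinates); the wrist camera has in their place "T_tool_cam" (4x4, takes a point from camera to tool coordinates, whose origin is the TCP and whose axes are the tool frame's). Camera axes: x right, y down, z forward; pixel columns grow to the right and rows downward; lengths in mm; the calibration is good to about 2 mm. The wrist camera is an equidistant fisheye: a pixel r from the principal point sees the ray r / f radians off the axis. A picture is of the moment at which its call begins: read the wrist's pose just before it. There is no depth.
- close_job(): hands the job in, once; it reports no verdict.
The state is a dict: "time": time; "joint_positions": joint angles; "dq": joint speeds; "tau": joint torques, N m; "tool_pos": TCP position; "tcp_rot": TCP orientation; "contact_force": force on the tool from outside, world axes, zero at the start; "moment": the same for the moment, N m; "grip_width": finger opening in mm.
Only numpy, scipy, OpenCV 4.12 (cv2) and the standard library are available. Lean on these libraries where they do the work, as an engineer would, in place of code of your own. Each camera call takes 0.05 s, during which the arm holds its last target.

## Working session

There is one attempt and no reset: what is moved stays moved. The work goes in short steps, Python scripts to look and compute and a tool call to move; the robot and the scene stay as the last step left them, time stands still between calls to the robot, and variables do not carry over. Pictures are saved under pics/ and viewed, and the job is handed in when it is done.

Besides the shell and the picture viewer there is one more tool, called after "Emit:" as name(argument=value, ...), one argument or row to a line, values as JSON. send_rows: Moves the arm, as the interface text tells. Its arguments: {"type":"object","properties":{"commands":{"type":"array","items":{"type":"array","items":{"type":"array","items":{"type":"number"}}}}},"required":["commands"]}

```bash
ls; mkdir -p pics
python3 - <<'E'
from plant import monitor, optics
import cv2, numpy as np
np.set_printoptions(precision=4,suppress=True)
print(monitor.get_obs())
for n in ("scene","top","wrist"):
    c=optics.capture(n); cv2.imwrite(f"pics/{n}0.png",c["color"])
    print(n,c["camera_matrix"]); print(c.get("camera_from_world",c.get("T_tool_cam")))
E
```

```text
pics
{'time': 0.0, 'joint_positions': array([ 1.129 ,  0.3427,  1.525 ,  0.    ,  1.2754, -0.146 ]), 'dq': array([-0.002 ,  0.0017, -0.0006, -0.0003, -0.0001,  0.0016]), 'tau': array([ -0.0004, -43.124 , -24.4222,   0.0717,   0.0558,  -0.0001]), 'tool_pos': array([152.8431, 501.8437, 226.0608]), 'tcp_rot': array([ 2.9824,  1.5693, -2.0258]), 'contact_force': array([ 0.1156,  0.8651, -0.1768]), 'moment': array([-0.0053, -0.0254, -0.03  ]), 'grip_width': 91.67746848780513}
scene [[423.8199   0.     314.3209]
 [  0.     423.8199 198.7351]
 [  0.       0.       1.    ]]
[[   0.7997    0.6004    0.0069 -423.0211]
 [   0.3693   -0.4828   -0.7941 -136.0651]
 [  -0.4735    0.6376   -0.6077 1546.8803]
 [   0.        0.        0.        1.    ]]
top [[507.1239   0.     324.507 ]
 [  0.     507.1239 195.3089]
 [  0.       0.       1.    ]]
[[  -0.03     -0.9995   -0.0027   -8.7245]
 [  -0.9895    0.03     -0.1412  506.5066]
 [   0.1412   -0.0016   -0.99   1753.2024]
 [   0.        0.        0.        1.    ]]
wrist [[309.7069   0.     321.9905]
 [  0.     309.7069 192.8763]
 [  0.       0.       1.    ]]
[[  -0.0003   -0.2953    0.9554 -158.594 ]
 [   0.0003   -0.9554   -0.2953   80.7873]
 [   1.        0.0002    0.0004   -0.3766]
 [   0.        0.        0.        1.    ]]
```

View pics/scene0.png

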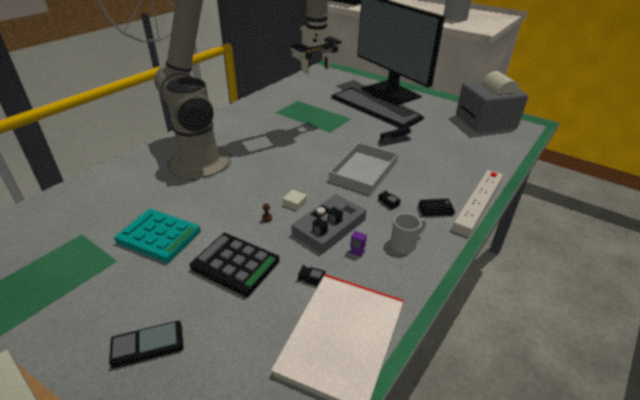

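View pics/top0.png

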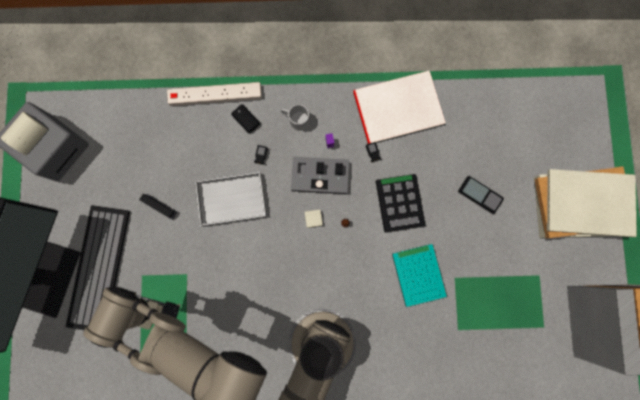

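View pics/wrist0.png

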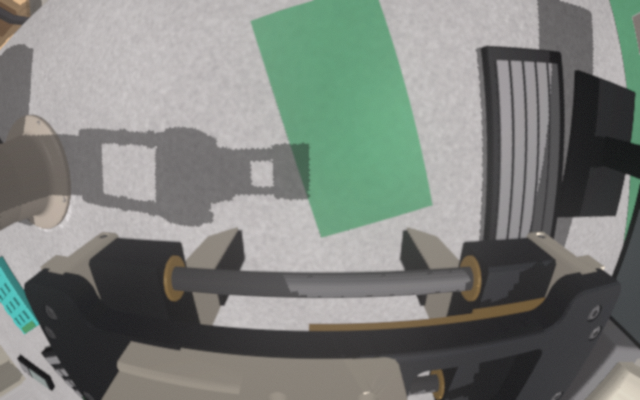

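Run:
```python
import cv2
i=cv2.imread("pics/top0.png"); cv2.imwrite("pics/t0c.png",cv2.resize(i[90:260,190:450],None,fx=3,fy=3,interpolation=cv2.INTER_CUBIC))
i=cv2.imread("pics/scene0.png"); cv2.imwrite("pics/s0c.png",cv2.resize(i[140:300,180:460],None,fx=2.8,fy=2.8,interpolation=cv2.INTER_CUBIC))
```

```text
(no output)
```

View pics/t0c.png

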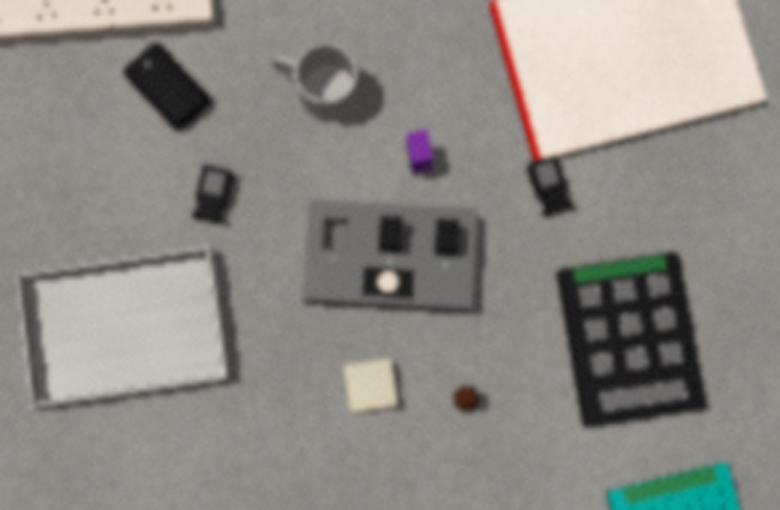

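View pics/s0c.png

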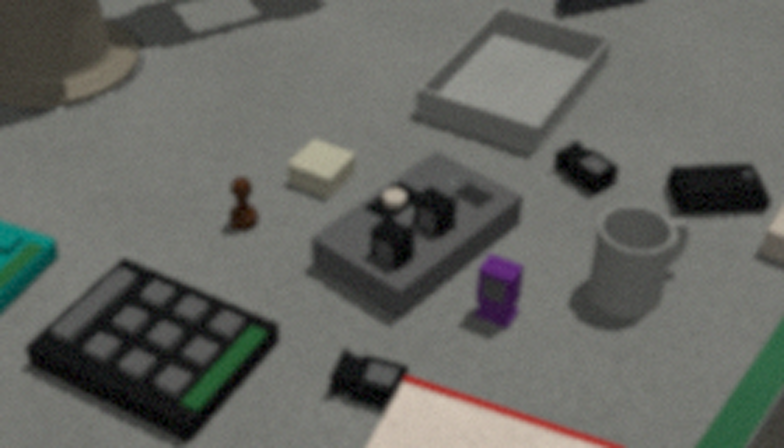

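```bash
cat > h.py <<'E'
import numpy as np, cv2
from scipy.spatial.transform import Rotation as R
from plant import monitor, optics
np.set_printoptions(precision=3,suppress=True)
def ray(c,uv):
    K=c["camera_matrix"]; u,v=uv
    if "camera_from_world" in c:
        T=np.linalg.inv(c["camera_from_world"]); d=np.linalg.inv(K)@[u,v,1]
    else:
        x=np.array([u-K[0,2],v-K[1,2]])/K[0,0]; r=np.linalg.norm(x)
        d=np.r_[x*np.sinc(r/np.pi),np.cos(r)]
        T=c["Tw"]@c["T_tool_cam"]
    return T[:3,3],T[:3,:3]@d
def onz(c,uv,z):
    o,d=ray(c,uv); return o+d*(z-o[2])/d[2]
def toolT():
    s=monitor.get_obs(); T=np.eye(4); T[:3,:3]=R.from_euler("xyz",s["tcp_rot"]).as_matrix(); T[:3,3]=s["tool_pos"]; return T
def cap(n,save=None):
    Tw=toolT() if n=="wrist" else None
    c=dict(optics.capture(n)); c["Tw"]=Tw
    if save: cv2.imwrite("pics/"+save,c["color"])
    return c
def proj(c,p):
    p=np.asarray(p,float); K=c["camera_matrix"]
    if "camera_from_world" in c:
        q=c["camera_from_world"]@np.r_[p,1]; return (K@(q[:3]/q[2]))[:2]
    q=(np.linalg.inv(c["Tw"]@c["T_tool_cam"])@np.r_[p,1])[:3]
    th=np.arctan2(np.hypot(q[0],q[1]),q[2]); return K[[0,1],[2,2]]+K[0,0]*th*q[:2]/(np.hypot(q[0],q[1])+1e-9)
def rows(target,yaw_deg=0):
    "shift to world target in tool axes (m)"
    T=toolT(); return T[:3,:3].T@(np.asarray(target)-T[:3,3])/1000
E
python3 - <<'E'
from h import *
c=cap("top")
def cr(x,y): return (190+x/3-0.33,90+y/3-0.33)
for n,p,z in [("stop",(388,282),49),("p1 top",(393,228),74),("p2 top",(449,232),74),
 ("chTL",(309,201),40),("chTR",(480,209),40),("chBR",(478,310),40),("chBL",(304,301),40),
 ("bay0",(337,232),40),
 ("kpTL",(558,270),28),("kpTR",(676,254),28),("kpBR",(706,407),28),("kpBL",(585,424),28),
 ("kFL",(590,295),37),("kMM",(630,323),37),("kNR",(671,352),37),("kFR",(657,284),37),("ent",(643,396),37),
 ("tTL",(21,276),40),("tTR",(211,249),40),("tBR",(238,380),40),("tBL",(38,407),40),
 ("sp0",(214,192),26),("sp1",(551,185),26),("mug",(325,75),85),("purple",(419,150),64),("notes",(371,385),28),("stamp",(466,398),58),("phone",(168,86),10)]:
    print(n,onz(c,cr(*p),z)[:2])
print(toolT())
E
```

```text
stop [546.025  -5.88 ]
p1 top [605.166 -13.703]
p2 top [598.461 -78.49 ]
chTL [647.723  85.114]
chTR [ 631.849 -117.279]
chBR [ 511.013 -110.461]
chBL [527.904  93.521]
bay0 [609.271  52.794]
kpTL [ 557.809 -207.667]
kpTR [ 572.808 -348.564]
kpBR [ 389.95  -373.618]
kpBL [ 374.335 -231.138]
kFL [ 525.286 -243.051]
kMM [ 490.615 -288.41 ]
kNR [ 454.917 -334.631]
kFR [ 535.996 -322.559]
ent [ 404.307 -299.185]
tTL [567.84  426.365]
tTR [593.369 202.063]
tBR [437.014 172.429]
tBL [412.489 405.695]
sp0 [665.323 199.408]
sp1 [ 661.551 -204.066]
mug [787.646  60.514]
purple [699.638 -46.914]
notes [427.646  17.733]
stamp [406.366 -91.96 ]
phone [802.945 255.887]
[[ -0.     -0.957   0.291 152.929]
 [ -0.001   0.291   0.957 502.017]
 [ -1.      0.     -0.001 226.309]
 [  0.      0.      0.      1.   ]]
```

Emit:
send_rows(
  commands=[
    [[0,-0.033,-0.023,0,0.05],[0,-0.033,-0.023,0,0.0],[0,-0.033,-0.023,0,0.0],[0,-0.033,-0.023,0,0.0],[0,-0.033,-0.023,0,0.0],[0,-0.033,-0.023,0,0.0],[0,-0.033,-0.023,0,0.0],[0,-0.033,-0.023,0,0.0],[0,-0.033,-0.023,0,0.0],[0,0,0,0,0.0]],
  ],
)

```text
time: 1.03
tool_pos: [383.7, 207.8, 224.3]
tcp_rot: [-2.366, 1.57, -1.082]
contact_force: [0.0, 0.2, 0.1]
grip_width: 29.8
```

```bash
cat >> h.py <<'E'
def go(target,zdir=None):
    "print move in tool axes (mm) + turn deg about tool x so that tool z heads along zdir (world deg)"
    T=toolT(); d=T[:3,:3].T@(np.asarray(target,float)-T[:3,3])
    a=np.degrees(np.arctan2(T[1,2],T[0,2])); 
    print("tcp",T[:3,3],"zdir",round(a,2),"tilt x",T[:3,0],"-> d",d,"|d|",np.linalg.norm(d), "turn",None if zdir is None else round(-(zdir-a),2), "w",monitor.get_obs()["grip_width"],"t",monitor.get_obs()["time"])
E
python3 -c "
from h import *
go([546,-5,226],85.5)"
```

```text
tcp [383.736 207.768 224.3  ] zdir 73.57 tilt x [ 0.    -0.001 -1.   ] -> d [  -1.45  -215.83  -158.171] |d| 267.58676700200647 turn -11.93 w 29.755181837456956 t 1.0333
```

Emit:
send_rows(
  commands=[
    [[0,-0.033,-0.024,0,0.0],[0,-0.033,-0.024,0,0.0],[0,-0.033,-0.024,0,0.0],[0,-0.033,-0.024,0,0.0],[0,-0.033,-0.024,0,0.0],[0,-0.033,-0.024,0,0.0],[0,-0.01,-0.008,-4,0.0],[0,0,0,-4,0.0],[0,0,0,-4,0.0],[0,0,0,0,0.0]],
  ],
)

```text
time: 1.87
tool_pos: [542.5, -3.2, 221.4]
tcp_rot: [1.213, 1.568, 2.71]
contact_force: [-0.1, 1.1, 0.6]
grip_width: 0.6
```

```bash
python3 -c "
from h import *
go([546,-5,226],85.5)
c=cap('wrist','w1.png')"
```

```text
tcp [542.485  -3.173 221.38 ] zdir 85.78 tilt x [-0.003  0.001 -1.   ] -> d [-4.631 -3.627 -1.558] |d| 6.085602035667775 turn 0.28 w 0.5855001969237957 t 1.8667
```

View pics/w1.png

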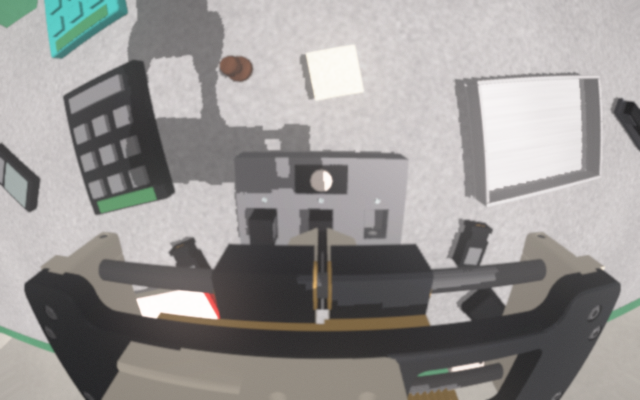

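Run:
```python
from h import *
c=cap("wrist"); im=c["color"]
g=cv2.cvtColor(im,cv2.COLOR_BGR2GRAY)
def blob(x0,y0,x1,y1,lo,hi,mn=20):
    m=cv2.inRange(g[y0:y1,x0:x1],lo,hi); n,l,s,ct=cv2.connectedComponentsWithStats(m)
    return [(ct[i]+[x0,y0],s[i,4]) for i in range(1,n) if s[i,4]>mn]
print([ (p,a,onz(c,p,49)) for p,a in blob(297,167,346,193,140,255)])
for p,a in blob(65,65,175,212,85,200,60): print(p,a,onz(c,p,37)[:2])
for n,p,z in [("chBL(front right)",(236,155),40),("front left",(407,158),40)]: print(n,onz(c,p,z))
cv2.imwrite("pics/w1k.png",cv2.resize(im[50:220,55:185],None,fx=4,fy=3.5,interpolation=cv2.INTER_CUBIC))
cv2.imwrite("pics/w1t.png",cv2.resize(im[60:330,400:640],None,fx=2.5,fy=2.2))
```

```text
[(array([321.446, 180.496]), np.int32(359), array([548.898,  -3.915,  49.   ]))]
[83.03  77.127] 474 [ 378.983 -314.08 ]
[147.851 166.256] 2075 [ 514.876 -221.406]
[95.449 94.115] 1028 [ 407.772 -292.726]
[159.608  90.716] 102 [ 424.768 -188.25 ]
[ 73.306 166.54 ] 918 [ 499.394 -360.82 ]
[121.437 116.759] 348 [ 446.297 -251.299]
[100.158 125.91 ] 323 [ 451.595 -291.04 ]
[ 81.089 134.497] 292 [ 456.782 -331.259]
[128.039 147.295] 285 [ 486.845 -247.856]
[107.616 155.003] 323 [ 492.161 -285.936]
[ 88.509 162.1  ] 291 [ 497.093 -325.857]
[137.275 177.637] 295 [ 527.855 -241.902]
[116.164 183.818] 324 [ 532.743 -280.874]
[ 96.969 189.69 ] 294 [ 537.794 -320.677]
chBL(front right) [513.366 -98.955  40.   ]
front left [531.848  95.513  40.   ]
```

View pics/w1t.png

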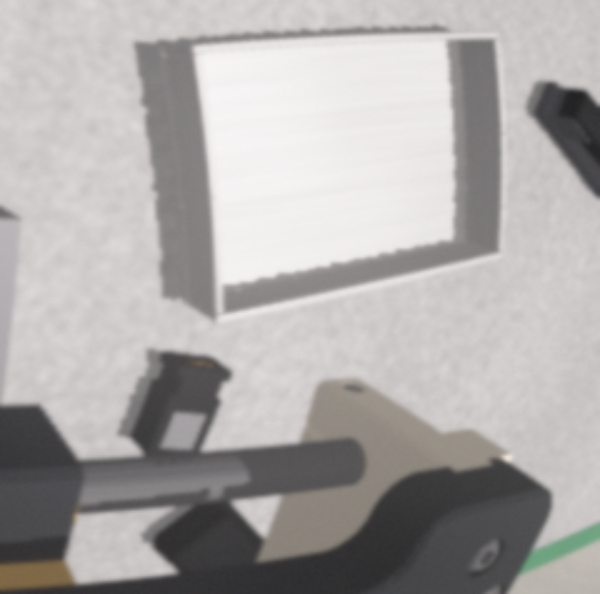

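Emit:
send_rows(
  commands=[
    [[0.04,-0.005,-0.002,0,0],[0.04,0,0,0,0],[0.04,0,0,0,0],[0.035,0,0,0,0],[0.012,0,0,0,0],[0,0,0,0,0]],
  ],
)

```text
time: 2.47
tool_pos: [549.6, -0.9, 52.7]
tcp_rot: [-1.444, 1.562, 0.041]
contact_force: [-0.0, -0.5, 0.6]
grip_width: 0.3
```

```bash
python3 -c "
from h import *
go([547.5,-4.5,42.5],85.5)
c=cap('wrist','w2.png')"
```

```text
tcp [549.578  -0.939  52.662] zdir 85.06 tilt x [ 0.009  0.    -1.   ] -> d [10.142  1.851 -3.738] |d| 10.966485462823101 turn -0.44 w 0.3151454403782539 t 2.4667
```

View pics/w2.png

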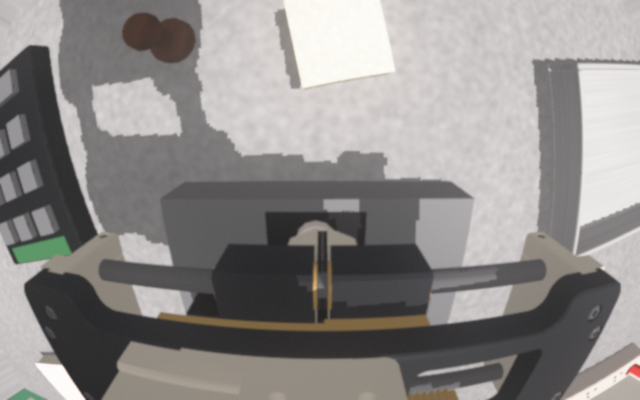

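Emit:
send_rows(
  commands=[
    [[0,0.002,-0.002,0,0],[0.005,0,0,0,0],[0.005,0,0,0,0],[0.0,0,0,0,0],[0,0,0,0,0]],
  ],
)

```text
time: 2.93
tool_pos: [550.6, -2.2, 48.8]
tcp_rot: [-1.535, 1.552, -0.051]
contact_force: [-1.2, 0.2, 1.1]
grip_width: 0.6
```

Emit:
send_rows(
  commands=[
    [[0.005,0.001,0,0,0],[0.004,0,0,0,0],[0.004,0,0,0,0],[0.002,0,0,0,0]],
  ],
)

```text
time: 3.27
tool_pos: [551.0, -2.3, 42.0]
tcp_rot: [-1.57, 1.546, -0.086]
contact_force: [-8.3, 0.5, 17.0]
grip_width: 0.5
```

Emit:
send_rows(
  commands=[
    [[0.001,0,0,0,0],[0.001,0,0,0,0]],
  ],
)

```text
time: 3.43
tool_pos: [550.9, -2.3, 42.5]
tcp_rot: [-1.582, 1.545, -0.098]
contact_force: [-1.8, -0.1, 4.3]
grip_width: 0.2
```

```bash
python3 -c "
from h import *
go([550,-2,42.5],85.5); print(monitor.get_obs()['contact_force'])
c=cap('wrist','w3.png')"
```

```text
tcp [550.93   -2.26   42.526] zdir 85.04 tilt x [ 0.026 -0.003 -1.   ] -> d [0.001 0.95  0.178] |d| 0.9662741036207317 turn -0.46 w 0.18928253911532705 t 3.4333
[-1.767 -0.074  4.255]
```

View pics/w3.png

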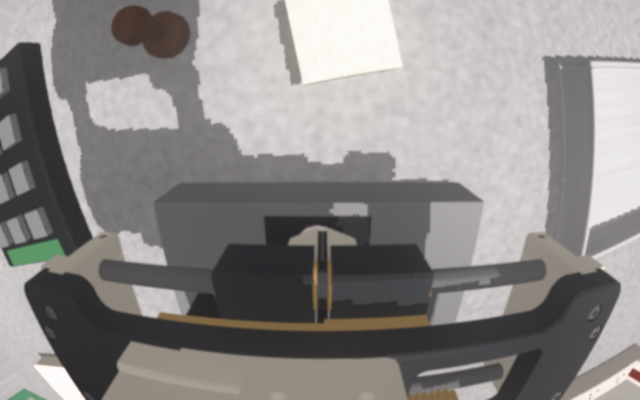

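Emit:
send_rows(
  commands=[
    [[-0.02,0,0,0,0],[-0.035,0,0,0,0],[-0.035,0,0,0,0.05],[0,-0.03,-0.003,0,0.05],[0,-0.025,-0.003,0,0.05],[0,0,0,0,0.05],[0,0,0,0,0.05]],
  ],
)

```text
time: 4.07
tool_pos: [604.5, -13.3, 135.9]
tcp_rot: [-1.581, 1.544, -0.098]
contact_force: [0.0, -0.2, 0.3]
grip_width: 29.0
```

```bash
python3 -c "
from h import *
go([603.5,-10,130],85.5); print(monitor.get_obs()['contact_force'])
c=cap('wrist','w4.png'); c=cap('top','t4.png');i=c['color']
cv2.imwrite('pics/t4c.png',cv2.resize(i[90:260,190:450],None,fx=3,fy=3,interpolation=cv2.INTER_CUBIC))"
```

```text
tcp [604.504 -13.284 135.9  ] zdir 85.0 tilt x [ 0.026 -0.003 -1.   ] -> d [5.863 1.443 3.186] |d| 6.82674547646105 turn -0.5 w 29.04755417194965 t 4.0667
[ 0.018 -0.169  0.289]
```

View pics/w4.png

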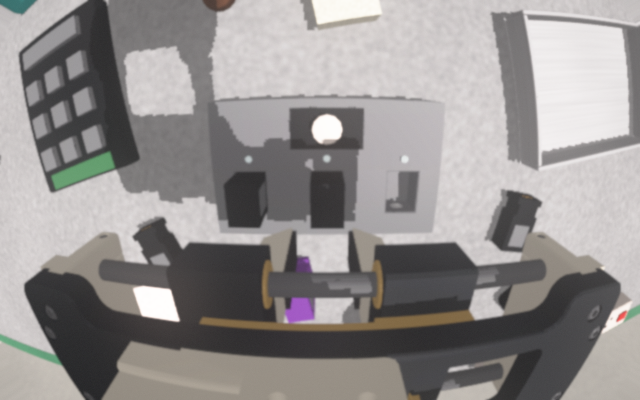

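View pics/t4c.png

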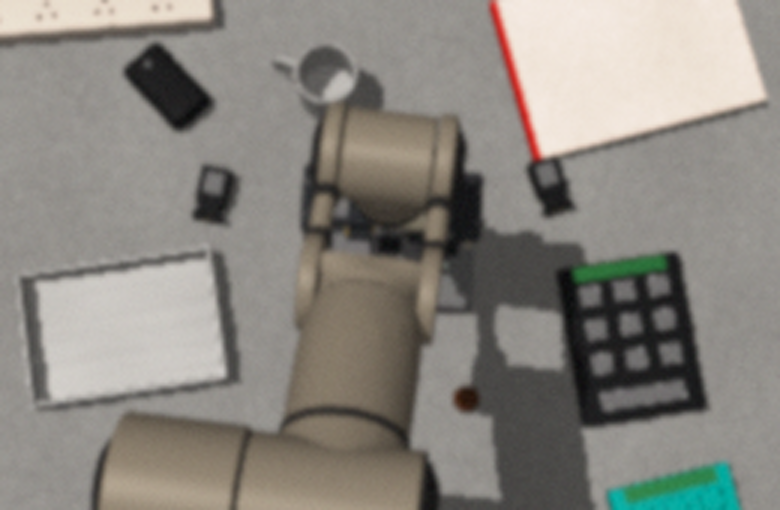

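Run:
```python
from h import *
c=cap("wrist"); im=c["color"].copy()
print(onz(c,(327,128),49), [onz(c,p,40)[:2] for p in [(209,101),(443,102),(433,234),(219,233)]])
a=np.radians(-5); X=np.array([np.cos(a),np.sin(a)]);Y=np.array([-np.sin(a),np.cos(a)])
O=np.array([548,-3.5])+35*X
for k in (0,-66):
  for z in (74,40):
    pts=[np.r_[O+(20+sx*18)*X+(k+sy*13)*Y,z] for sx,sy in[(-1,-1),(1,-1),(1,1),(-1,1)]]
    q=np.int32([np.round(proj(c,p)) for p in pts]); cv2.polylines(im,[q],True,(0,255,0) if z==74 else (0,0,255),1)
print(O,O+20*X,O+20*X-66*Y)
cv2.imwrite("pics/w4a.png",cv2.resize(im[80:260,190:460],None,fx=2.9,fy=2.9,interpolation=cv2.INTER_CUBIC))
```

```text
[547.567  -4.457  49.   ] [array([ 514.625, -100.55 ]), array([531.991,  95.454]), array([653.883,  88.01 ]), array([ 635.021, -113.204])]
[582.867  -6.55 ] [602.791  -8.294] [597.038 -74.042]
```

View pics/w4a.png

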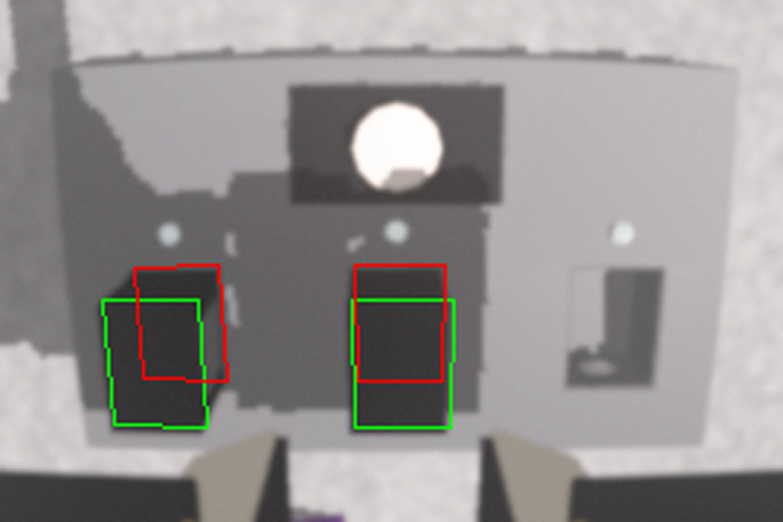

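Emit:
send_rows(
  commands=[
    [[0.0,0.003,0.0045,0,0.05],[0.03,0,0,0,0.05],[0.015,0,0,0,0.05],[0,0,0,0,0.05]],
  ],
)

```text
time: 4.55
tool_pos: [598.8, -6.5, 89.1]
tcp_rot: [-1.562, 1.547, -0.078]
contact_force: [-0.7, -0.2, -0.2]
grip_width: 49.9
```

```bash
python3 -c "
from h import *
go([602.8,-8.6,44],85); print(monitor.get_obs()['contact_force'])
c=cap('wrist','w5.png')"
```

```text
tcp [598.788  -6.544  89.059] zdir 85.03 tilt x [ 0.024 -0.002 -1.   ] -> d [45.145 -3.111 -1.709] |d| 45.28428543428563 turn 0.03 w 49.912582140116214 t 4.55
[-0.739 -0.165 -0.182]
```

View pics/w5.png

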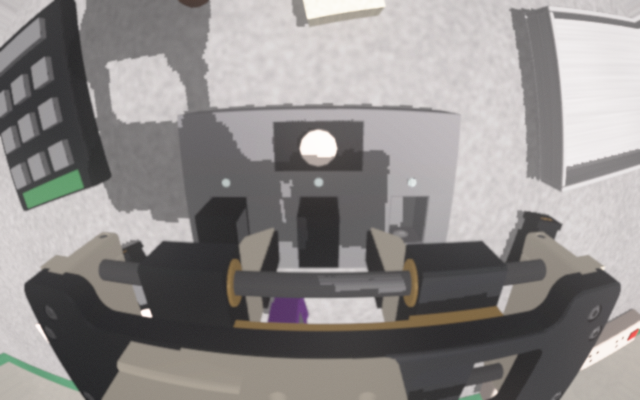

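Emit:
send_rows(
  commands=[
    [[0.02,-0.002,-0.002,0,0.05],[0.02,-0.001,0,0,0.05],[0.006,0,0,0,0.05],[0,0,0,0,0.05]],
  ],
)

```text
time: 4.93
tool_pos: [603.5, -8.0, 46.8]
tcp_rot: [-1.567, 1.543, -0.082]
contact_force: [-0.9, 0.6, -0.1]
grip_width: 50.0
```

Positioned; close.

Emit:
send_rows(
  commands=[
    [[0,0,0,0,0.0],[0,0,0,0,0.0],[0,0,0,0,0.0],[0,0,0,0,0.0],[0,0,0,0,0.0]],
  ],
)

```text
time: 5.35
tool_pos: [605.0, -8.2, 51.7]
tcp_rot: [-1.594, 1.538, -0.109]
contact_force: [-0.2, -1.2, -1.7]
grip_width: 26.2
```

Emit:
send_rows(
  commands=[
    [[-0.015,0,0,0,0.0],[-0.015,0,0,0,0.0],[-0.02,0,0,0,0.0],[-0.02,0,0,0,0.0],[-0.02,0,0,0,0]],
  ],
)

```text
time: 5.77
tool_pos: [600.3, -7.8, 141.2]
tcp_rot: [-1.569, 1.544, -0.084]
contact_force: [0.5, -1.6, -1.0]
grip_width: 25.7
```

```bash
python3 -c "
from h import *
go([502,301,140],96.5); print(monitor.get_obs()['contact_force'])
c=cap('wrist','w6.png')"
```

```text
tcp [600.25   -7.764 141.231] zdir 85.07 tilt x [ 0.027 -0.002 -1.   ] -> d [ -2.112 124.412 299.177] |d| 324.02103867773593 turn -11.43 w 25.69981373945412 t 5.7667
[ 0.486 -1.613 -0.956]
```

View pics/w6.png

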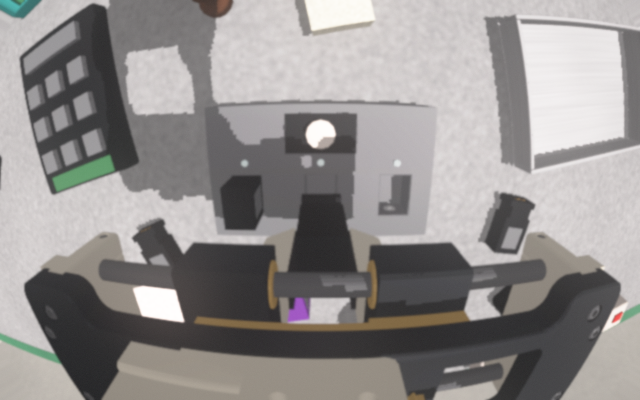

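Emit:
send_rows(
  commands=[
    [[0,0.0105,0.039,0,0.0],[0,0.0105,0.039,0,0.0],[0,0.0105,0.039,0,0.0],[0,0.0105,0.039,0,0.0],[0,0.0105,0.039,0,0.0],[0,0.0105,0.039,0,0.0],[0,0.0105,0.039,0,0.0],[0,0.0105,0.039,0,0.0],[0,0.005,0.02,-6,0.0],[0,0.0,0.0,-5,0.0]],
  ],
)

```text
time: 6.65
tool_pos: [543.6, 341.8, 145.1]
tcp_rot: [-1.703, 1.524, -0.031]
contact_force: [0.6, -0.5, -0.6]
grip_width: 26.0
```

```bash
python3 -c "
from h import *
go([534.6,355.5,48],96.5); print(monitor.get_obs()['contact_force'])
c=cap('wrist','w7.png')"
```

```text
tcp [543.649 341.754 145.094] zdir 95.79 tilt x [ 0.047 -0.001 -0.999] -> d [96.544 12.109 15.188] |d| 98.4788382660952 turn -0.71 w 26.04937544876337 t 6.65
[ 0.55  -0.543 -0.556]
```

View pics/w7.png

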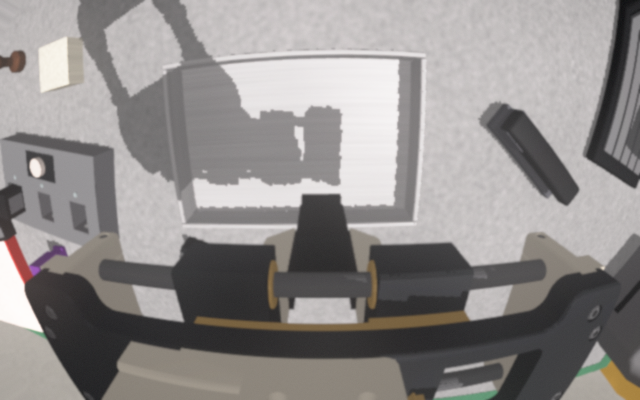

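Run:
```python
from h import *
c=cap("wrist"); P=np.array([onz(c,p,40)[:2] for p in [(164,68),(425,54),(416,223),(184,226)]]); print(P,P.mean(0))
print([np.linalg.norm(P[i]-P[i-1]) for i in range(4)])
d=P[1]-P[0]; print(np.degrees(np.arctan2(d[1],d[0]))); d=P[2]-P[3]; print(np.degrees(np.arctan2(d[1],d[0])))
```

```text
[[446.516 187.303]
 [416.233 413.452]
 [570.017 432.817]
 [599.416 206.253]] [508.045 309.956]
[np.float64(154.07018318727154), np.float64(228.16821921478532), np.float64(154.9985895561167), np.float64(228.46421992623067)]
97.62693990040039
97.39344708584149
```

Emit:
send_rows(
  commands=[
    [[0.0,0.006,0.018,0,0.0],[0.02,0.003,0,-1,0.0],[0.03,0.001,0,0,0.0],[0.025,0,0,0,0.0],[0.008,0,0,0,0],[0.0,0,0,0,0]],
  ],
)

```text
time: 7.25
tool_pos: [539.7, 351.5, 60.9]
tcp_rot: [-1.707, 1.519, -0.046]
contact_force: [-0.7, 0.5, -0.8]
grip_width: 25.9
```

```bash
python3 -c "
from h import *
go([537,360,48],96.5); print(monitor.get_obs()['contact_force'])
c=cap('wrist','w8.png')"
```

```text
tcp [539.729 351.496  60.853] zdir 95.16 tilt x [ 0.051 -0.002 -0.999] -> d [12.676  2.603  8.804] |d| 15.65121550177605 turn -1.34 w 25.907865968836546 t 7.25
[-0.725  0.509 -0.752]
```

View pics/w8.png

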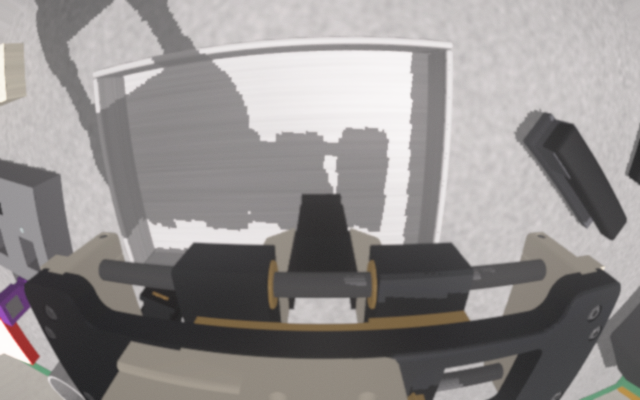

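Emit:
send_rows(
  commands=[
    [[0.008,0,0.003,0,0.0],[0.006,0,0,0,0.0],[0.003,0,0,0,0.0],[0.002,0,0,0,0.0]],
  ],
)

```text
time: 7.63
tool_pos: [544.2, 354.7, 46.3]
tcp_rot: [-1.637, 1.512, 0.02]
contact_force: [-0.2, -2.5, 8.7]
grip_width: 25.9
```

Emit:
send_rows(
  commands=[
    [[0,0,0,0,0.036],[0,0,0,0,0.042],[0,0,0,0,0.046],[-0.002,0,0,0,0.046],[-0.01,0,0,0,0.046],[-0.03,0,0,0,0.046],[-0.03,0,0,0,0.046],[-0.02,0,0,0,0.05]],
  ],
)

```text
time: 8.3
tool_pos: [536.6, 353.8, 139.6]
tcp_rot: [-1.694, 1.518, -0.038]
contact_force: [0.3, 1.1, -0.1]
grip_width: 48.6
```

```bash
python3 -c "
from h import *
go([598,-75,135],85); print(monitor.get_obs()['contact_force'])
c=cap('wrist','w9.png')"
```

```text
tcp [536.571 353.806 139.645] zdir 94.89 tilt x [ 0.053 -0.002 -0.999] -> d [   8.73   -24.203 -432.444] |d| 433.20854752453846 turn 9.89 w 48.565311115739725 t 8.3
[ 0.328  1.083 -0.098]
```

View pics/w9.png

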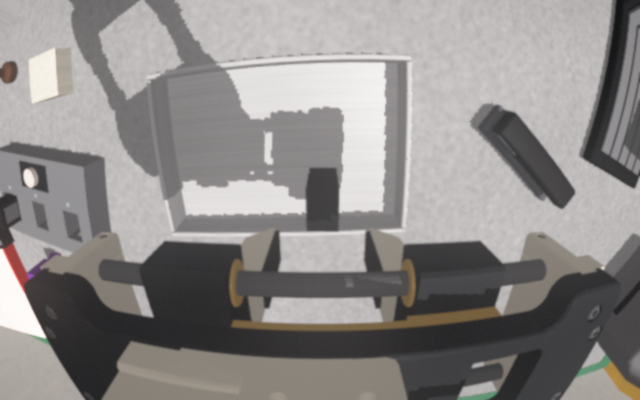

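Emit:
send_rows(
  commands=[
    [[0,-0.002,-0.04,0,0.05],[0,-0.002,-0.04,0,0.05],[0,-0.002,-0.04,0,0.05],[0,-0.002,-0.04,0,0.05],[0,-0.002,-0.04,0,0.05],[0,-0.002,-0.04,0,0.05],[0,-0.002,-0.04,0,0.05],[0,-0.002,-0.04,0,0.05],[0,-0.002,-0.04,0,0.05],[0,0,-0.02,5,0.05]],
  ],
)

```text
time: 9.18
tool_pos: [593.9, -29.2, 159.3]
tcp_rot: [-1.483, 1.489, 0.1]
contact_force: [0.3, 0.6, -0.3]
grip_width: 49.9
```

```bash
python3 -c "
from h import *
go([598,-75,135],85); print(monitor.get_obs()['contact_force'])"
```

```text
tcp [593.896 -29.189 159.344] zdir 90.74 tilt x [ 0.081  0.008 -0.997] -> d [ 24.223  -1.558 -46.032] |d| 52.03943561986698 turn 5.74 w 49.900950130279234 t 9.1833
[ 0.255  0.633 -0.333]
```

Emit:
send_rows(
  commands=[
    [[0,0,-0.015,5,0.05],[0,0,-0.015,0,0.05],[0,0,-0.013,0,0.05],[0,0,0,0,0.05],[0,0,0,0,0.05],[0,0,0,0,0.05]],
  ],
)

```text
time: 9.68
tool_pos: [592.5, -80.9, 163.4]
tcp_rot: [-1.417, 1.484, 0.061]
contact_force: [0.3, 0.8, -0.5]
grip_width: 49.9
```

```bash
python3 -c "
from h import *
go([598,-75,135],85); print(monitor.get_obs()['contact_force'])"
```

```text
tcp [592.476 -80.85  163.412] zdir 84.73 tilt x [ 0.087  0.005 -0.996] -> d [28.816 -2.491  5.954] |d| 29.529454029009514 turn -0.27 w 49.912786505671484 t 9.6833
[ 0.257  0.792 -0.51 ]
```

Emit:
send_rows(
  commands=[
    [[0,0.04,0,0,0.05],[0,0.04,0,0,0.05],[0,0.04,0,0,0.05],[0,0.0,0,0,0.05]],
  ],
)

```text
time: 10.02
tool_pos: [467.9, -64.3, 149.5]
tcp_rot: [-1.379, 1.488, 0.105]
contact_force: [0.3, 0.8, -0.5]
grip_width: 50.0
```

```bash
python3 -c "
from h import *
go([598,-75,135],85); print(monitor.get_obs()['contact_force'])"
```

```text
tcp [467.897 -64.293 149.542] zdir 85.06 tilt x [ 0.082  0.009 -0.997] -> d [  25.092 -128.931    0.297] |d| 131.35052436423467 turn 0.06 w 49.988027743186265 t 10.0167
[ 0.323  0.757 -0.534]
```

Emit:
send_rows(
  commands=[
    [[0,-0.015,0,0,0.05],[0,-0.015,0,0,0.05],[0,-0.015,0,0,0.05],[0,-0.015,0,0,0.05],[0,-0.015,0,0,0.05],[0,-0.015,0,0,0.05],[0,-0.015,0,0,0.05],[0,-0.015,0,0,0.05]],
  ],
)

```text
time: 10.68
tool_pos: [596.9, -66.0, 163.3]
tcp_rot: [-1.378, 1.483, 0.115]
contact_force: [-0.0, 0.0, -0.3]
grip_width: 50.0
```

```bash
python3 -c "
from h import *
go([598,-75,135],85); print(monitor.get_obs()['contact_force'])"
```

```text
tcp [596.863 -66.022 163.311] zdir 85.62 tilt x [ 0.087  0.01  -0.996] -> d [28.21   0.614 -9.339] |d| 29.722062670130736 turn 0.62 w 50.00152141259987 t 10.6833
[-0.038  0.013 -0.288]
```

Emit:
send_rows(
  commands=[
    [[-0.04,0,0,0,0.05],[-0.04,0,0,0,0.05],[-0.04,0,0,0,0.05],[0,0.0,0,0,0.05]],
  ],
)

```text
time: 11.02
tool_pos: [594.4, -63.2, 283.2]
tcp_rot: [-1.342, 1.488, 0.158]
contact_force: [0.1, 0.1, 0.3]
grip_width: 50.1
```

```bash
python3 -c "
from h import *
go([598,-75,135],85)"
```

```text
tcp [594.353 -63.154 283.182] zdir 85.96 tilt x [ 0.082  0.013 -0.997] -> d [147.813   7.529 -14.355] |d| 148.6992640796243 turn 0.96 w 50.05240724969843 t 11.0167
```

Emit:
send_rows(
  commands=[
    [[0.01,0,0,0,0.05],[0.01,0,0,0,0.05],[0.01,0,0,0,0.05],[0.01,0,0,0,0.05],[0.01,0,0,0,0.05],[0.01,0,0,0,0.05],[0.01,0,0,0,0.05],[0.01,0,0,0,0.05],[0.01,0,0,0,0.05],[0.01,0,0,0,0.05]],
  ],
)

```text
time: 11.85
tool_pos: [606.3, -54.4, 166.3]
tcp_rot: [-1.29, 1.494, 0.217]
contact_force: [-1.4, 0.2, 0.1]
grip_width: 49.9
```

```bash
python3 -c "
from h import *
go([598,-75,135],85)"
```

```text
tcp [606.279 -54.376 166.345] zdir 86.39 tilt x [ 0.075  0.017 -0.997] -> d [ 30.285   9.235 -21.77 ] |d| 38.423894936368704 turn 1.39 w 49.89856955017779 t 11.85
```

```bash
python3 -c "
from h import *
go([597,-74.3,95],85);go([597,-74.3,46],85);print(toolT())"
```

```text
tcp [606.279 -54.376 166.345] zdir 86.39 tilt x [ 0.075  0.017 -0.997] -> d [ 70.102  13.24  -21.991] |d| 74.65353329389669 turn 1.39 w 49.89856955017779 t 11.85
tcp [606.279 -54.376 166.345] zdir 86.39 tilt x [ 0.075  0.017 -0.997] -> d [118.956  16.871 -23.039] |d| 122.3353390446168 turn 1.39 w 49.89856955017779 t 11.85
[[  0.075  -0.995   0.063 606.279]
 [  0.017   0.064   0.998 -54.376]
 [ -0.997  -0.074   0.021 166.345]
 [  0.      0.      0.      1.   ]]
```

Emit:
send_rows(
  commands=[
    [[0,0.004,-0.011,1,0.05],[0.01,0.005,-0.011,0,0.05],[0.015,0.002,0,0,0.05],[0.015,0.001,0,0,0.05],[0.015,0.001,0,0,0.05],[0.01,0.001,0,0,0.05],[0,0,0,0,0.05]],
  ],
)

```text
time: 12.43
tool_pos: [589.0, -75.0, 85.0]
tcp_rot: [-1.146, 1.509, 0.339]
contact_force: [-0.6, -0.1, -0.1]
grip_width: 50.4
```

```bash
python3 -c "
from h import *
go([597,-74.3,46],85);c=cap('wrist','w10.png')"
```

```text
tcp [588.979 -75.039  85.005] zdir 85.15 tilt x [ 0.058  0.02  -0.998] -> d [39.411 -5.73   0.426] |d| 39.8278609745178 turn 0.15 w 50.35446341692378 t 12.4333
```

View pics/w10.png

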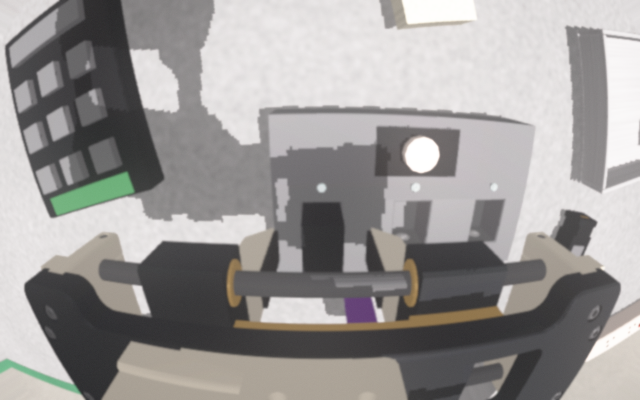

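Emit:
send_rows(
  commands=[
    [[0.012,-0.004,0,0,0.05],[0.012,-0.001,0,0,0.05],[0.01,-0.001,0,0,0.05],[0.005,0,0,0,0.05],[0.002,0,0,0,0.03],[0.001,0,0,0,0.0],[0.001,0,0,0,0.0],[0.001,0,0,0,0.0],[0.001,0,0,0,0.0],[0,0,0,0,0.0]],
  ],
)

```text
time: 13.32
tool_pos: [601.5, -76.2, 41.5]
tcp_rot: [-1.224, 1.503, 0.262]
contact_force: [0.1, -0.1, -1.0]
grip_width: 26.1
```

```bash
python3 -c "
from h import *
go([597,-74.3,140],85);print(monitor.get_obs()['contact_force'])"
```

```text
tcp [601.47  -76.188  41.536] zdir 85.16 tilt x [ 0.065  0.018 -0.998] -> d [-98.497  -1.668   3.772] |d| 98.58332967798599 turn 0.16 w 26.051325860011204 t 13.3167
[ 0.128 -0.118 -1.032]
```

Emit:
send_rows(
  commands=[
    [[-0.015,-0.001,0,0,0.0],[-0.02,-0.001,0,0,0.0],[-0.025,-0.001,0,0,0.0],[-0.025,-0.001,0,0,0.0],[-0.02,0,0,0,0],[0,0,0,0,0]],
  ],
)

```text
time: 13.82
tool_pos: [599.1, -78.4, 150.2]
tcp_rot: [-1.237, 1.502, 0.249]
contact_force: [1.7, 0.4, -1.0]
grip_width: 26.0
```

```bash
python3 -c "
from h import *
go([549.5,261,135],96.5); print(monitor.get_obs()['contact_force'])
c=cap('wrist','w11.png')"
```

```text
tcp [599.054 -78.41  150.206] zdir 85.18 tilt x [ 0.067  0.017 -0.998] -> d [ 17.609  79.207 333.62 ] |d| 343.3456518767941 turn -11.32 w 25.993528594672615 t 13.8167
[ 1.667  0.39  -1.02 ]
```

View pics/w11.png

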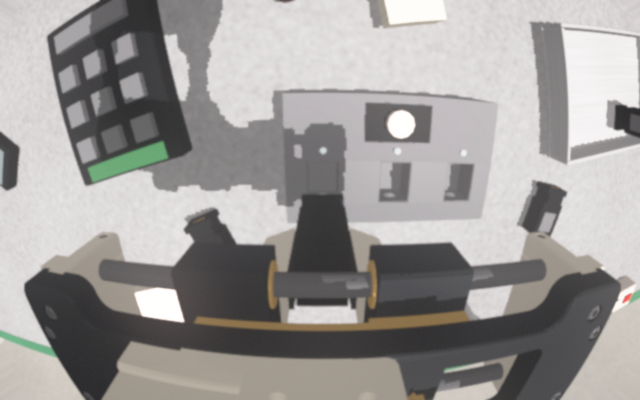

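Emit:
send_rows(
  commands=[
    [[0,0.008,0.033,0,0],[0,0.008,0.033,0,0],[0,0.008,0.033,0,0],[0,0.008,0.033,0,0],[0,0.008,0.033,0,0],[0,0.008,0.033,0,0],[0,0.008,0.033,0,0],[0,0.008,0.033,0,0],[0,0.008,0.033,0,0],[0,0.0,0.0,-5,0]],
  ],
)

```text
time: 14.7
tool_pos: [544.7, 233.2, 135.3]
tcp_rot: [-1.274, 1.521, 0.29]
contact_force: [-0.5, -0.1, -1.3]
grip_width: 25.8
```

```bash
python3 -c "
from h import *
go([547,261,90],96.5); print(monitor.get_obs()['contact_force'])"
```

```text
tcp [544.744 233.185 135.301] zdir 89.62 tilt x [ 0.048  0.014 -0.999] -> d [45.751  0.12  27.162] |d| 53.20636264188548 turn -6.88 w 25.796634184607527 t 14.7
[-0.526 -0.143 -1.284]
```

Emit:
send_rows(
  commands=[
    [[0,0,0.014,-4,0],[0.01,0,0.013,-3,0],[0.015,0.0,0,0,0],[0.015,0.001,0,0,0],[0.015,0.001,0,0,0],[0.012,0.001,0,0,0],[0.012,0.001,0,0,0],[0,0,0,0,0]],
  ],
)

```text
time: 15.37
tool_pos: [535.1, 264.8, 40.1]
tcp_rot: [-1.424, 1.537, 0.282]
contact_force: [-0.2, 0.2, -1.9]
grip_width: 25.8
```

```bash
python3 -c "
from h import *
go([547,261,38],96.5); print(monitor.get_obs()['contact_force'])
c=cap('wrist','w12.png')"
```

```text
tcp [535.116 264.838  40.057] zdir 97.72 tilt x [ 0.032  0.009 -0.999] -> d [  2.401 -11.188  -5.41 ] |d| 12.65714573042662 turn 1.22 w 25.8068837229964 t 15.3667
[-0.212  0.194 -1.913]
```

View pics/w12.png

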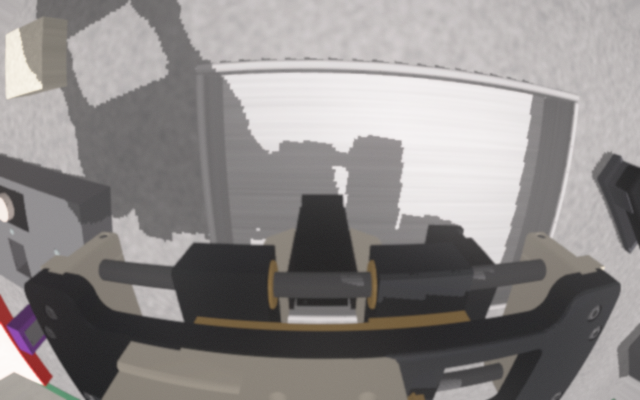

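Emit:
send_rows(
  commands=[
    [[0,-0.006,-0.003,0,0],[0,-0.004,0,0,0],[0.003,0,0,0,0],[0.003,0,0,0,0],[0.001,0,0,0,0]],
  ],
)

```text
time: 15.83
tool_pos: [548.8, 263.4, 36.0]
tcp_rot: [-1.417, 1.533, 0.288]
contact_force: [-3.8, -0.3, 6.6]
grip_width: 26.1
```

Emit:
send_rows(
  commands=[
    [[0,0,0,0,0.036],[0,0,0,0,0.042],[0,0,0,0,0.046],[-0.002,0,0,0,0.046],[-0.01,0,0,0,0.046],[-0.03,0,0,0,0.046],[-0.03,0,0,0,0.06],[-0.03,0,0,0,0.06],[-0.03,0,0,0,0.06],[0,0,0,0,0.06]],
  ],
)

```text
time: 16.67
tool_pos: [543.2, 261.8, 176.9]
tcp_rot: [-1.419, 1.533, 0.286]
contact_force: [1.7, -0.6, 1.1]
grip_width: 59.7
```

```bash
python3 -c "
from h import *
go([640,199,150],96.5); print(monitor.get_obs()['contact_force'])
c=cap('wrist','w13.png'); c=cap('top','t13.png');i=c['color']
cv2.imwrite('pics/t13c.png',cv2.resize(i[90:260,190:450],None,fx=3,fy=3,interpolation=cv2.INTER_CUBIC))"
```

```text
tcp [543.249 261.772 176.871] zdir 97.7 tilt x [ 0.036  0.011 -0.999] -> d [ 29.683 -86.428 -75.314] |d| 118.41891867493018 turn 1.2 w 59.69730414640375 t 16.6667
[ 1.68  -0.557  1.054]
```

View pics/w13.png

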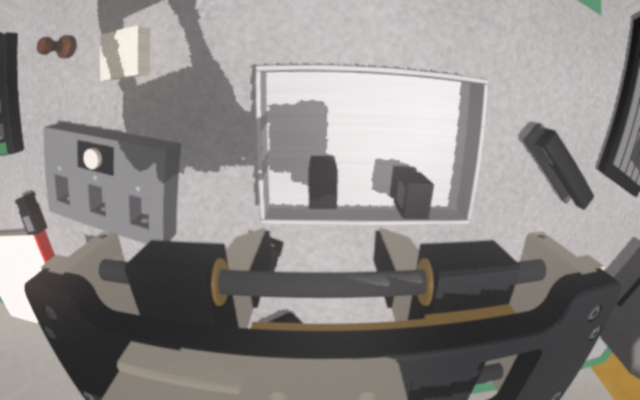

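View pics/t13c.png

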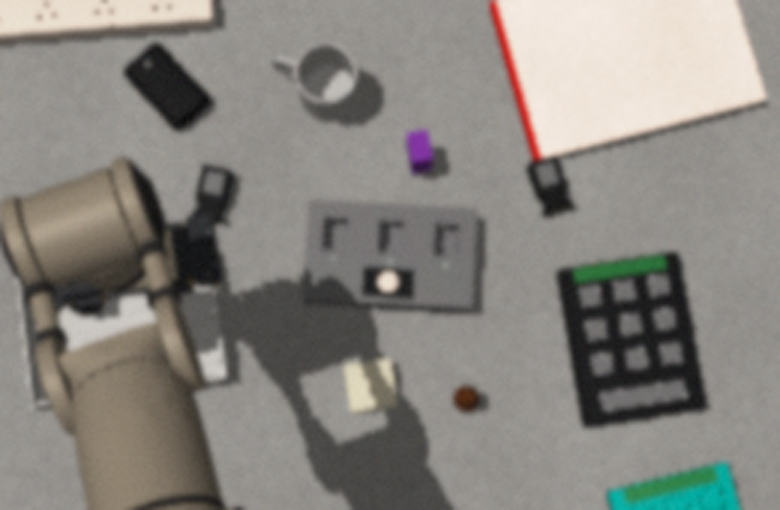

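Emit:
send_rows(
  commands=[
    [[0,-0.02,-0.019,0,0.06],[0,-0.022,-0.019,0,0.06],[0,-0.022,-0.019,0,0.06],[0,-0.022,-0.019,0,0.06],[0.01,0,0,0,0.06],[0.01,0,0,0,0.06],[0.01,0,0,0,0.06],[0,0,0,0,0.06]],
  ],
)

```text
time: 17.43
tool_pos: [634.0, 194.9, 132.4]
tcp_rot: [-1.285, 1.557, 0.422]
contact_force: [-0.3, -0.4, -0.5]
grip_width: 59.5
```

```bash
python3 -c "
from h import *
go([665,199,150],96.5); print(monitor.get_obs()['contact_force'])
c=cap('wrist','w14.png')"
```

```text
tcp [634.012 194.894 132.419] zdir 97.83 tilt x [ 0.012  0.005 -1.   ] -> d [-17.18  -31.481  -0.087] |d| 35.86370230590016 turn 1.33 w 59.53093086388775 t 17.4333
[-0.318 -0.364 -0.533]
```

View pics/w14.png

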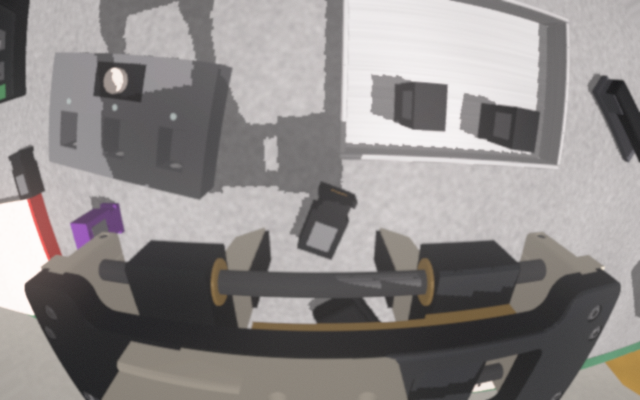

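```bash
python3 -c "
from h import *
i=cv2.imread('pics/w14.png'); cv2.imwrite('pics/w14c.png',cv2.resize(i[170:270,270:390],None,fx=6,fy=6,interpolation=cv2.INTER_CUBIC))"
```

```text
(no output)
```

View pics/w14c.png

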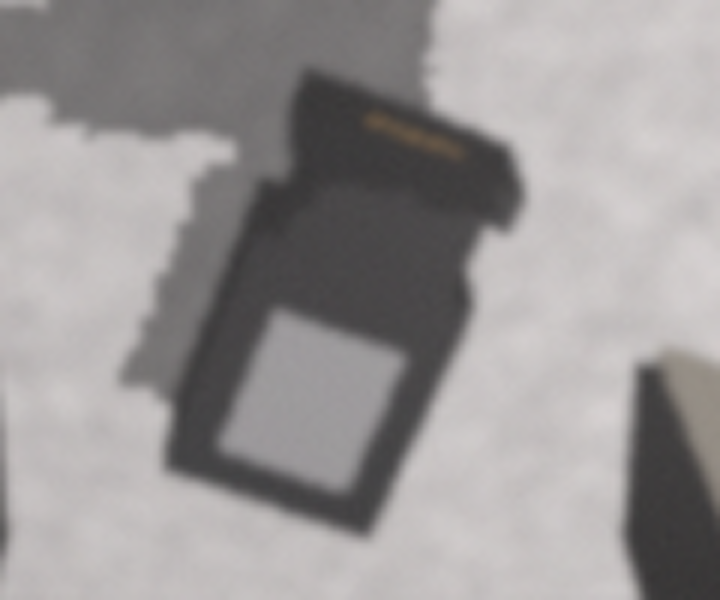

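Run:
```python
from h import *
c=cap("wrist")
f=lambda x,y,z=26: onz(c,(270+(x+.5)/6-.5,170+(y+.5)/6-.5),z)[:2]
L=np.array([f(275,305),f(410,355),f(350,497),f(215,448)]); print(L,L.mean(0))
e=f(372,533); s=f(470,300); l=f(190,460); print("end corner R",e,"shoulder R",s,"endL",l,np.linalg.norm(s-e),np.linalg.norm(e-l))
ax=(L[0]+L[1]-L[2]-L[3]); print("axis deg (toward bottom end)",np.degrees(np.arctan2(ax[1],ax[0])), np.degrees(np.arctan2(*(s-e)[::-1])))
a=(s-e)/np.linalg.norm(s-e); n=np.array([-a[1],a[0]]); 
if (l-e)@n<0:n=-n
print("centre",e+32*a+18*n)
```

```text
[[664.28  193.587]
 [669.902 215.627]
 [696.297 209.985]
 [690.347 187.288]] [680.207 201.622]
end corner R [702.535 214.538] shoulder R [659.427 223.408] endL [693.087 183.558] 44.011301944796955 32.388840668468944
axis deg (toward bottom end) 167.177789306103 168.3728993791179
centre [667.564 203.357]
```

Emit:
send_rows(
  commands=[
    [[0,-0.01,0.001,6.5,0.06],[0,-0.01,0.001,6.5,0.06],[0,-0.01,0.001,6.5,0.06],[0.01,0,0,0,0.06],[0.015,0,0,0,0.06],[0.015,0,0,0,0.06],[0.015,0,0,0,0.06],[0.01,0,0,0,0.06],[0.0,0,0,0,0.06]],
  ],
)

```text
time: 18.28
tool_pos: [662.4, 206.5, 71.3]
tcp_rot: [-1.009, 1.549, 0.37]
contact_force: [-0.5, -0.9, -0.0]
grip_width: 60.1
```

```bash
python3 -c "
from h import *
go([670,202.6,4],78); print(monitor.get_obs()['contact_force'])
c=cap('wrist','w15.png')"
```

```text
tcp [662.383 206.522  71.342] zdir 79.0 tilt x [ 0.021  0.008 -1.   ] -> d [67.451 -6.968 -3.188] |d| 67.88499788155569 turn 1.0 w 60.05780596708033 t 18.2833
[-0.502 -0.865 -0.039]
```

View pics/w15.png

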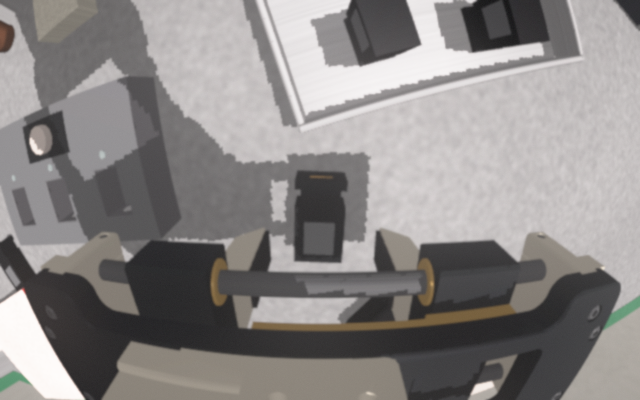

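Aligned with the spare at (321,215), between the fingers. Descend and close.

Emit:
send_rows(
  commands=[
    [[0.015,-0.003,-0.002,1,0.06],[0.015,-0.002,-0.001,0,0.06],[0.015,-0.002,0,0,0.06],[0.012,0,0,0,0.06],[0.008,0,0,0,0.06],[0,0,0,0,0.06]],
  ],
)

```text
time: 18.83
tool_pos: [672.7, 203.3, 5.3]
tcp_rot: [-1.037, 1.542, 0.324]
contact_force: [0.1, -0.3, 0.0]
grip_width: 59.8
```

```bash
python3 -c "
from h import *
go([670,202.6,4],78); print(monitor.get_obs()['contact_force'])"
```

```text
tcp [672.73  203.268   5.273] zdir 78.04 tilt x [ 0.028  0.009 -1.   ] -> d [ 1.191  2.563 -1.238] |d| 3.085205979470447 turn 0.04 w 59.782403021912835 t 18.8333
[ 0.084 -0.297  0.036]
```

Emit:
send_rows(
  commands=[
    [[0.001,0.002,-0.001,0,0.0],[0.001,0,0,0,0.0],[0.0,0,0,0,0.0],[0,0,0,0,0.0],[0,0,0,0,0.0],[0,0,0,0,0.0]],
  ],
)

```text
time: 19.33
tool_pos: [671.2, 202.9, 4.4]
tcp_rot: [-1.047, 1.539, 0.315]
contact_force: [0.2, 0.5, -0.7]
grip_width: 35.9
```

Emit:
send_rows(
  commands=[
    [[-0.015,0,0,0,0.0],[-0.03,0,0,0,0.0],[-0.035,0,0,0,0.0],[-0.035,0,0,0,0.0],[0.0,0,0,0,0.0]],
  ],
)

```text
time: 19.75
tool_pos: [666.1, 201.6, 121.6]
tcp_rot: [-1.016, 1.545, 0.346]
contact_force: [1.9, 0.0, 0.1]
grip_width: 35.7
```

```bash
python3 -c "
from h import *
go([474,251,120],97); print(monitor.get_obs()['contact_force'])"
```

```text
tcp [666.13  201.578 121.567] zdir 78.05 tilt x [ 0.024  0.009 -1.   ] -> d [ -2.611 198.189   8.564] |d| 198.3910580802814 turn -18.95 w 35.71834790402972 t 19.75
[1.869 0.035 0.134]
```

Emit:
send_rows(
  commands=[
    [[0,0.03,0.001,0,0.0],[0,0.03,0.001,0,0.0],[0,0.03,0.001,0,0.0],[0,0.03,0.001,0,0.0],[0,0.03,0.001,0,0.0],[0,0.03,0.001,0,0],[0,0.01,0,-6,0.0],[0,0,0,-6,0.0],[0,0,0,-6,0.0],[0,0,0,0,0.0]],
  ],
)

```text
time: 20.58
tool_pos: [474.8, 248.3, 121.6]
tcp_rot: [-1.386, 1.53, 0.302]
contact_force: [0.3, 0.6, -1.9]
grip_width: 35.9
```

```bash
python3 -c "
from h import *
go([474,251,60],97); print(monitor.get_obs()['contact_force'])
c=cap('wrist','w16.png')"
```

```text
tcp [474.781 248.298 121.568] zdir 96.75 tilt x [ 0.039  0.012 -0.999] -> d [61.52   2.904  2.318] |d| 61.63237539214805 turn -0.25 w 35.91010480292856 t 20.5833
[ 0.313  0.616 -1.935]
```

View pics/w16.png

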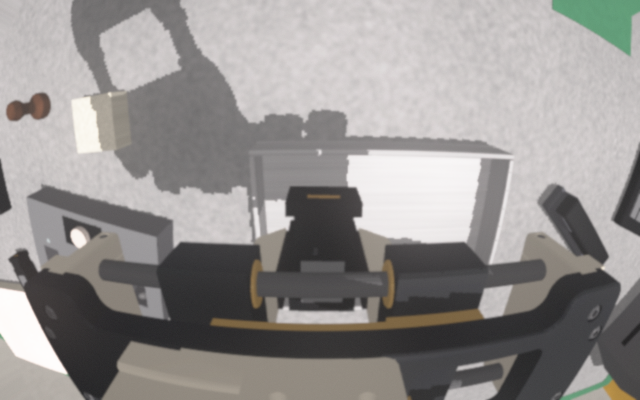

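Emit:
send_rows(
  commands=[
    [[0.0,-0.006,0.002,0,0.0],[0.02,-0.003,0.002,0,0.0],[0.02,0.001,0,0,0.0],[0.02,0.001,0,0,0.0],[0.015,0.001,0,0,0.0],[0.01,0.0,0,0,0],[0.0,0,0,0,0.0]],
  ],
)

```text
time: 21.22
tool_pos: [491.8, 255.7, 35.9]
tcp_rot: [-1.35, 1.519, 0.31]
contact_force: [-1.3, -0.9, -0.6]
grip_width: 36.0
```

```bash
python3 -c "
from h import *
go([484,251,12],97); print(monitor.get_obs()['contact_force'])
c=cap('wrist','w17.png')"
```

```text
tcp [491.78  255.67   35.902] zdir 95.13 tilt x [ 0.049  0.016 -0.999] -> d [23.416  9.353 -4.226] |d| 25.566412104599173 turn -1.87 w 35.97406357077349 t 21.2167
[-1.294 -0.898 -0.614]
```

View pics/w17.png

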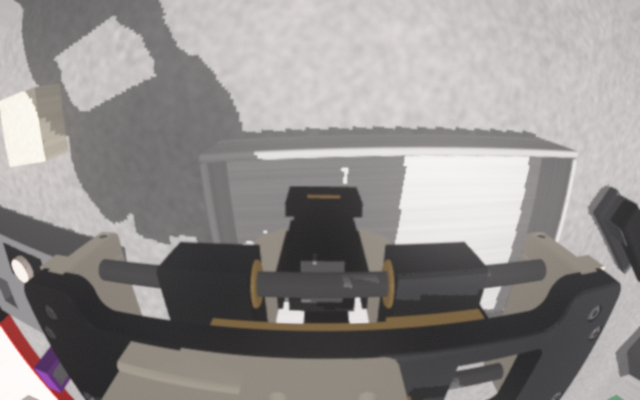

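Emit:
send_rows(
  commands=[
    [[0.004,0.004,-0.002,-1,0.0],[0.008,0.003,0,0,0.0],[0.006,0.002,0,0,0.0],[0.004,0,0,0,0.0],[0.002,0.0,0,0,0]],
  ],
)

```text
time: 21.68
tool_pos: [486.7, 253.8, 13.6]
tcp_rot: [-1.363, 1.512, 0.314]
contact_force: [-0.6, -0.3, -1.2]
grip_width: 35.8
```

Emit:
send_rows(
  commands=[
    [[0.003,0,0,0,0.0],[0.002,0,0,0,0.0],[0,0,0,0,0.044],[0,0,0,0,0.05],[0,0,0,0,0.054],[-0.01,0,0,0,0.054],[-0.03,0,0,0,0.054],[-0.035,0,0,0,0.06],[-0.035,0,0,0,0.06],[-0.035,0,0,0,0.06]],
  ],
)

```text
time: 22.52
tool_pos: [474.9, 249.8, 153.7]
tcp_rot: [-1.371, 1.526, 0.305]
contact_force: [1.3, -0.4, -0.9]
grip_width: 59.9
```

```bash
python3 -c "
from h import *
go([620,-190,160],85); print(monitor.get_obs()['contact_force'])
c=cap('wrist','w18.png'); c=cap('scene','s18.png')"
```

```text
tcp [474.938 249.778 153.747] zdir 96.06 tilt x [ 0.043  0.014 -0.999] -> d [  -5.962  -98.195 -452.558] |d| 463.12729882242974 turn 11.06 w 59.86752405343957 t 22.5167
[ 1.267 -0.415 -0.889]
```

View pics/w18.png

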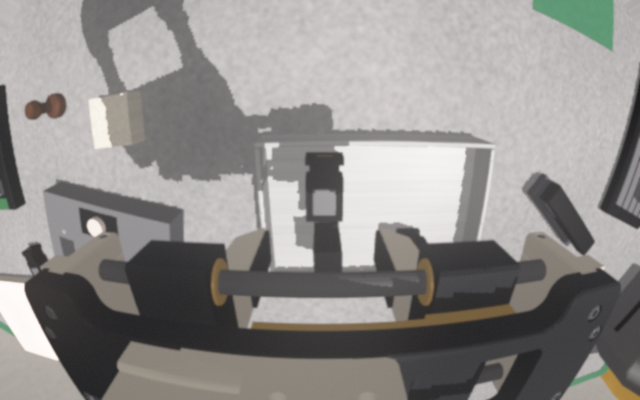

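View pics/s18.png

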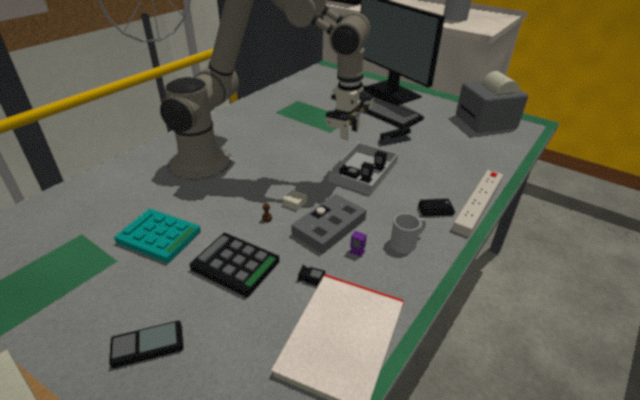

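Emit:
send_rows(
  commands=[
    [[0,-0.008,-0.036,0,0.06],[0,-0.008,-0.036,0,0.06],[0,-0.008,-0.036,0,0.06],[0,-0.008,-0.036,0,0.06],[0,-0.008,-0.036,0,0.06],[0,-0.008,-0.036,0,0.06],[0,-0.008,-0.036,0,0.06],[0,-0.008,-0.036,0,0.06],[0,-0.008,-0.036,0,0.06],[0,-0.008,-0.036,0,0.06]],
  ],
)

```text
time: 23.45
tool_pos: [599.7, -104.7, 166.1]
tcp_rot: [-1.356, 1.502, 0.335]
contact_force: [0.9, 0.8, 0.9]
grip_width: 60.1
```

```bash
python3 -c "
from h import *
go([620,-190,160],85)"
```

```text
tcp [ 599.697 -104.743  166.129] zdir 96.89 tilt x [ 0.065  0.023 -0.998] -> d [  5.506  -9.579 -87.158] |d| 87.85519429710519 turn 11.89 w 60.14814764486412 t 23.45
```

Emit:
send_rows(
  commands=[
    [[0,-0.003,-0.025,4,0.06],[0,-0.003,-0.025,4,0.06],[0,-0.003,-0.025,4,0.06],[0.0,0,0,0,0.06],[0.008,0,0,0,0.06],[0.008,0,0,0,0.06],[0,0,0,0,0.06]],
  ],
)

```text
time: 24.03
tool_pos: [613.4, -190.8, 147.8]
tcp_rot: [-1.168, 1.502, 0.296]
contact_force: [-0.8, 0.0, 0.3]
grip_width: 60.2
```

```bash
python3 -c "
from h import *
go([620,-190,160],85)
c=cap('wrist','w19.png')"
```

```text
tcp [ 613.421 -190.764  147.804] zdir 83.95 tilt x [ 0.066  0.02  -0.998] -> d [-11.716  -7.223   1.783] |d| 13.878812826611563 turn -1.05 w 60.22197249726089 t 24.0333
```

View pics/w19.png

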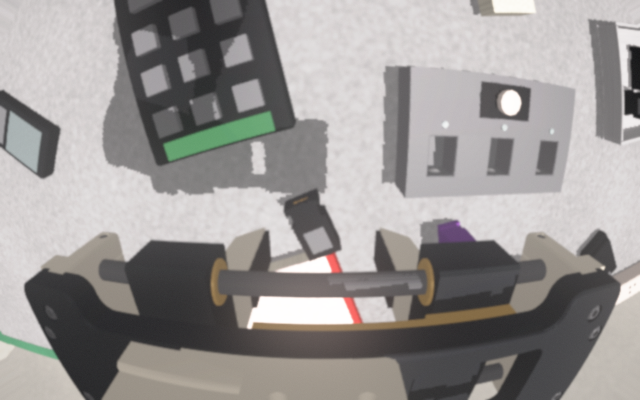

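```bash
python3 -c "
from h import *
i=cv2.imread('pics/w19.png'); cv2.imwrite('pics/w19c.png',cv2.resize(i[180:280,260:380],None,fx=6,fy=6,interpolation=cv2.INTER_CUBIC))"
```

```text
(no output)
```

View pics/w19c.png

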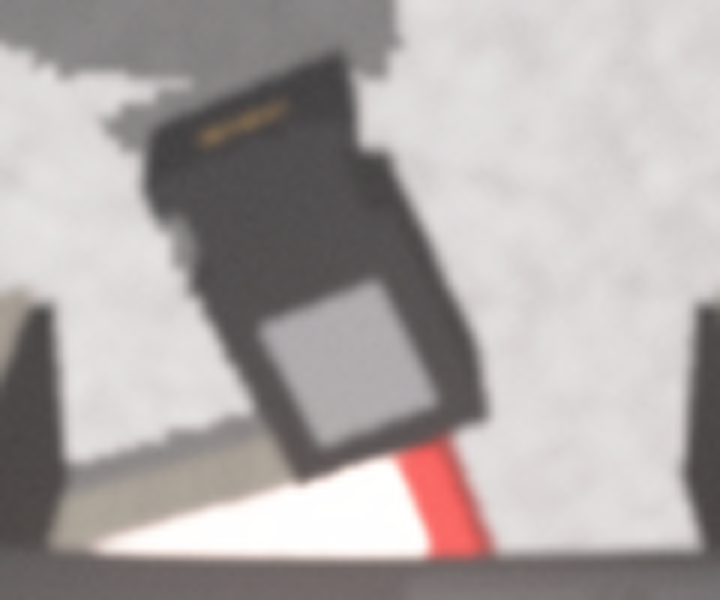

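Run:
```python
from h import *
c=cap("wrist")
f=lambda x,y,z=26: onz(c,(260+(x+.5)/6-.5,180+(y+.5)/6-.5),z)[:2]
L=np.array([f(258,325),f(378,280),f(440,400),f(322,450)]); print(L.mean(0))
e=f(300,482); s=f(195,290); l=f(455,428); print("end",e,"shoulder",s,"endL",l,np.linalg.norm(s-e),np.linalg.norm(e-l))
ax=(L[0]+L[1]-L[2]-L[3]); print("axis deg",np.degrees(np.arctan2(ax[1],ax[0])), np.degrees(np.arctan2(*(s-e)[::-1])))
a=(s-e)/np.linalg.norm(s-e); n=np.array([-a[1],a[0]]); 
if (l-e)@n<0:n=-n
print("centre",e+32*a+18*n, L.mean(0)+13*a)
for p in [(100,545),(260,435)]: print("folder edge",f(*p,10))
```

```text
[ 679.112 -198.502]
end [ 701.74  -209.817] shoulder [ 661.821 -222.525] endL [ 693.865 -181.767] 41.89349851146083 29.133976912745425
axis deg -162.44117360199132 -162.34099687907235
centre [ 665.788 -202.372] [ 666.724 -202.445]
folder edge [ 722.462 -251.023]
folder edge [ 701.008 -217.244]
```

Emit:
send_rows(
  commands=[
    [[0,-0.01,-0.001,-6,0.056],[0,-0.01,-0.002,-6,0.056],[0,-0.01,-0.002,-6,0.056],[0,-0.01,-0.004,-6,0.056],[0.012,-0.005,-0.004,0,0.056],[0.014,0,0,0,0.056],[0.014,0,0,0,0.056],[0.012,0,0,0,0.056],[0,0,0,0,0.056]],
  ],
)

```text
time: 24.88
tool_pos: [667.6, -189.0, 98.9]
tcp_rot: [-1.623, 1.498, 0.282]
contact_force: [-0.6, -0.1, -0.5]
grip_width: 56.0
```

```bash
python3 -c "
from h import *
go([666.5,-202.3,4],107.6); print(toolT()[:3,:3])
c=cap('wrist','w20.png')"
```

```text
tcp [ 667.591 -188.969   98.905] zdir 109.12 tilt x [ 0.07   0.02  -0.997] -> d [ 94.31   12.257 -11.882] |d| 95.84266597737341 turn 1.52 w 56.020486196329976 t 24.8833
[[ 0.07  -0.942 -0.328]
 [ 0.02  -0.327  0.945]
 [-0.997 -0.072 -0.004]]
```

View pics/w20.png

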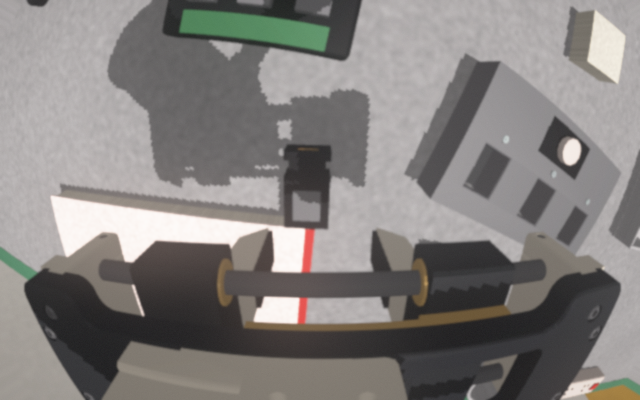

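Emit:
send_rows(
  commands=[
    [[0.01,0.003,-0.006,1,0.056],[0.014,0.002,-0.004,0,0.056],[0.014,0.002,-0.001,0,0.056],[0.014,0.001,0,0,0.056],[0.012,0.001,0,0,0.056],[0.008,0,0,0,0.056],[0,0,0,0,0.056]],
  ],
)

```text
time: 25.52
tool_pos: [668.9, -203.8, 23.3]
tcp_rot: [-1.651, 1.494, 0.227]
contact_force: [-0.7, -0.1, 0.3]
grip_width: 56.1
```

```bash
python3 -c "
from h import *
go([666.5,-202.3,4],107.6)
c=cap('wrist','w21.png')"
```

```text
tcp [ 668.899 -203.83    23.282] zdir 107.64 tilt x [ 0.075  0.017 -0.997] -> d [19.072  3.294  2.304] |d| 19.490756021295457 turn 0.04 w 56.09108977162843 t 25.5167
```

View pics/w21.png

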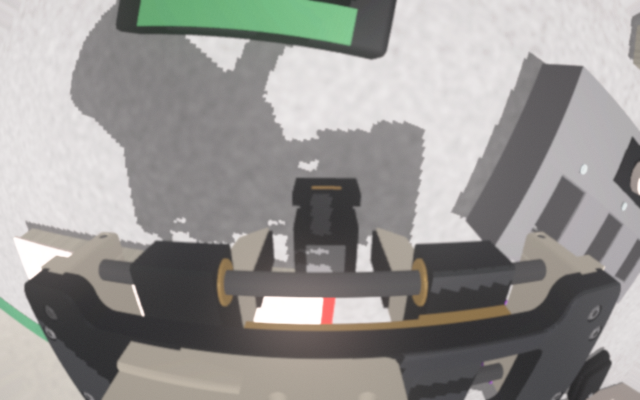

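Emit:
send_rows(
  commands=[
    [[0.01,0.002,0.001,0,0.056],[0.007,0.001,0,0,0.056],[0.001,0,0,0,0.056],[0.001,0,0,0,0.0],[0.001,0,0,0,0.0],[0,0,0,0,0.0],[0,0,0,0,0.0],[0,0,0,0,0.0],[0,0,0,0,0.0]],
  ],
)

```text
time: 26.32
tool_pos: [668.9, -204.5, 4.9]
tcp_rot: [-1.696, 1.489, 0.183]
contact_force: [-1.6, 0.0, -0.0]
grip_width: 36.0
```

Emit:
send_rows(
  commands=[
    [[-0.015,-0.001,0,0,0.0],[-0.03,-0.002,0,0,0.0],[-0.04,-0.003,0,0,0.0],[-0.04,-0.003,0,0,0.0],[-0.02,0,0,0,0.0],[0.0,0,0,0,0.0]],
  ],
)

```text
time: 26.82
tool_pos: [664.5, -203.2, 153.3]
tcp_rot: [-1.646, 1.495, 0.232]
contact_force: [0.8, -0.7, -0.8]
grip_width: 35.8
```

```bash
python3 -c "
from h import *
go([475,350,130],97)
c=cap('wrist','w22.png')"
```

```text
tcp [ 664.49  -203.195  153.348] zdir 107.61 tilt x [ 0.074  0.018 -0.997] -> d [ 18.947  14.778 584.721] |d| 585.2143502950878 turn 10.61 w 35.760536731736934 t 26.8167
```

View pics/w22.png

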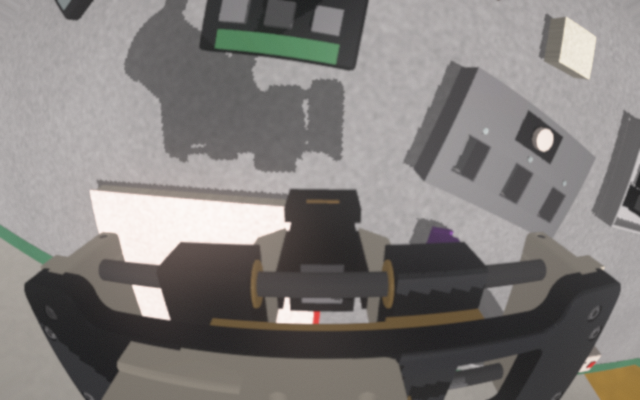

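Emit:
send_rows(
  commands=[
    [[0,0.001,0.036,0,0.0],[0,0.001,0.036,0,0.0],[0,0.001,0.036,0,0.0],[0,0.001,0.036,0,0.0],[0,0.001,0.036,0,0.0],[0,0.001,0.036,0,0.0],[0,0.001,0.036,0,0.0],[0,0.001,0.036,0,0.0],[0,0.001,0.036,0,0.0],[0,0.001,0.036,0,0.0]],
  ],
)

```text
time: 27.7
tool_pos: [534.9, 143.6, 130.6]
tcp_rot: [-1.536, 1.517, 0.329]
contact_force: [0.0, 0.4, -0.8]
grip_width: 36.2
```

```bash
python3 -c "
from h import *
go([475,350,130],97)"
```

```text
tcp [534.853 143.577 130.568] zdir 106.87 tilt x [ 0.051  0.017 -0.999] -> d [  1.116  -2.57  214.908] |d| 214.9261813337158 turn 9.87 w 36.200265025605155 t 27.7
```

Emit:
send_rows(
  commands=[
    [[0,0,0.03,0,0.0],[0,0,0.03,0,0.0],[0,0,0.03,0,0.0],[0,0,0.03,0,0.0],[0,0,0.03,0,0.0],[0,0,0.03,0,0.0],[0,0,0.015,5,0.0],[0,0,0.005,5,0.0],[0,0,0,0,0.0]],
  ],
)

```text
time: 28.45
tool_pos: [459.4, 348.7, 113.2]
tcp_rot: [-1.312, 1.544, 0.381]
contact_force: [-0.7, -0.2, -0.2]
grip_width: 35.9
```

```bash
python3 -c "
from h import *
go([475,350,60],97)
c=cap('wrist','w23.png')"
```

```text
tcp [459.379 348.664 113.248] zdir 97.0 tilt x [ 0.025  0.01  -1.   ] -> d [ 53.627 -14.296  -0.939] |d| 55.50835086543046 turn -0.0 w 35.86523971071269 t 28.45
```

View pics/w23.png

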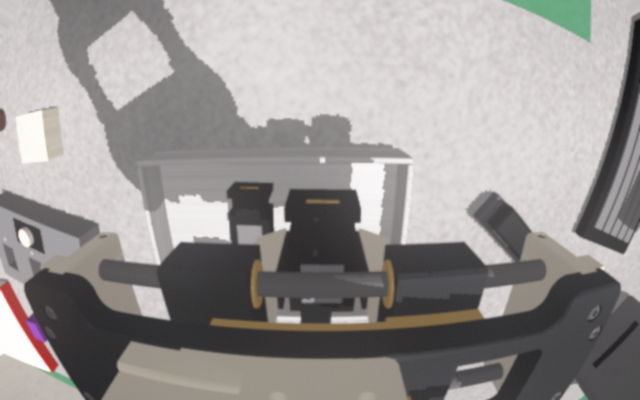

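Emit:
send_rows(
  commands=[
    [[0.0,-0.008,0,0,0.0],[0.005,-0.006,0,0,0.0],[0.02,0,0,0,0.0],[0.02,0,0,0,0.0],[0.02,0,0,0,0.0],[0.012,0.0,0,0,0],[0.0,0,0,0,0.0]],
  ],
)

```text
time: 29.08
tool_pos: [481.7, 344.8, 30.0]
tcp_rot: [-1.391, 1.545, 0.311]
contact_force: [-1.0, 0.4, -0.5]
grip_width: 35.8
```

```bash
python3 -c "
from h import *
go([475,350,10],97)
c=cap('wrist','w24.png')"
```

```text
tcp [481.717 344.801  29.951] zdir 97.56 tilt x [ 0.025  0.008 -1.   ] -> d [19.819  6.484  5.945] |d| 21.683716111442273 turn 0.56 w 35.84749703910884 t 29.0833
```

View pics/w24.png

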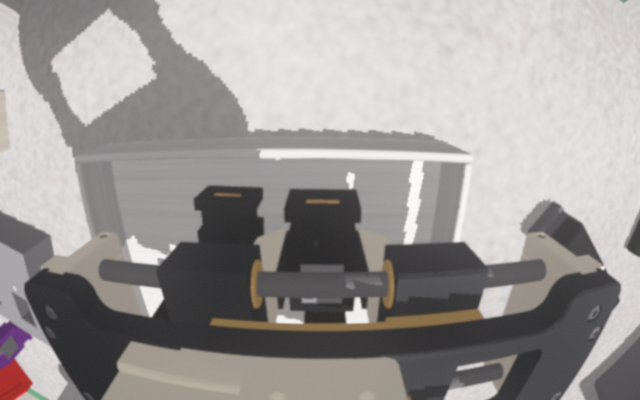

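Emit:
send_rows(
  commands=[
    [[0.0,0.002,0.008,0,0.0],[0,0.002,0.008,0,0.0],[0,0,0,0,0.0]],
  ],
)

```text
time: 29.38
tool_pos: [477.9, 360.6, 32.3]
tcp_rot: [-1.37, 1.542, 0.33]
contact_force: [0.0, 0.2, -1.5]
grip_width: 35.7
```

```bash
python3 -c "
from h import *
go([475,361,10],97)
c=cap('wrist','w25.png')"
```

```text
tcp [477.936 360.583  32.31 ] zdir 97.44 tilt x [ 0.028  0.009 -1.   ] -> d [22.223  3.493  0.664] |d| 22.50587656263536 turn 0.44 w 35.66962135630787 t 29.3833
```

View pics/w25.png

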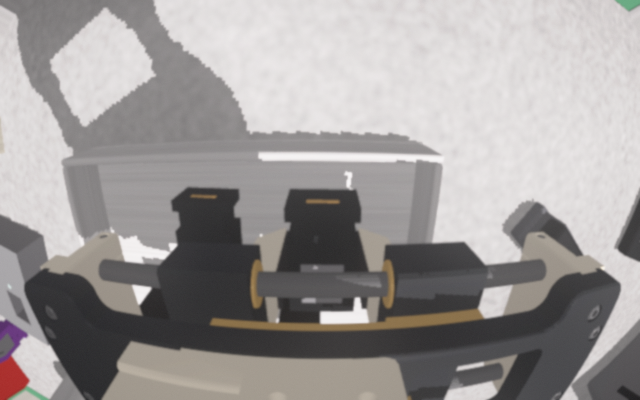

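Emit:
send_rows(
  commands=[
    [[0.007,0.001,0,0,0.0],[0.007,0.001,0,0,0.0],[0.005,0,0,0,0.0],[0.002,0.0,0,0,0],[0.001,0.0,0,0,0]],
  ],
)

```text
time: 29.85
tool_pos: [477.3, 361.4, 10.6]
tcp_rot: [-1.358, 1.537, 0.345]
contact_force: [-4.3, -0.7, 10.8]
grip_width: 35.5
```

Emit:
send_rows(
  commands=[
    [[0,0,0,0,0.042],[0,0,0,0,0.046],[0,0,0,0,0.046],[-0.005,0,0,0,0.046],[-0.015,0,0,0,0.046],[-0.03,0,0,0,0.046],[-0.04,0,0,0,0.046],[-0.04,0,0,0,0.0],[-0.04,0,0,0,0.0],[0,0,0,0,0.0]],
  ],
)

```text
time: 30.68
tool_pos: [470.9, 358.2, 187.2]
tcp_rot: [-1.4, 1.543, 0.303]
contact_force: [0.6, 0.4, 0.4]
grip_width: 30.4
```

```bash
python3 -c "
from h import *
go([475,350,10],97)
c=cap('wrist','w26.png');c=cap('top','t26.png'); cv2.imwrite('pics/t26c.png',cv2.resize(c['color'][90:260,190:450],None,fx=3,fy=3,interpolation=cv2.INTER_CUBIC))
c=cap('scene','s26.png'); cv2.imwrite('pics/s26c.png',cv2.resize(c['color'][130:230,300:440],None,fx=5,fy=5,interpolation=cv2.INTER_CUBIC))"
```

```text
tcp [470.903 358.156 187.161] zdir 97.53 tilt x [ 0.027  0.008 -1.   ] -> d [177.134   1.866  -9.463] |d| 177.3961844871835 turn 0.53 w 30.445037469453762 t 30.6833
```

View pics/w26.png

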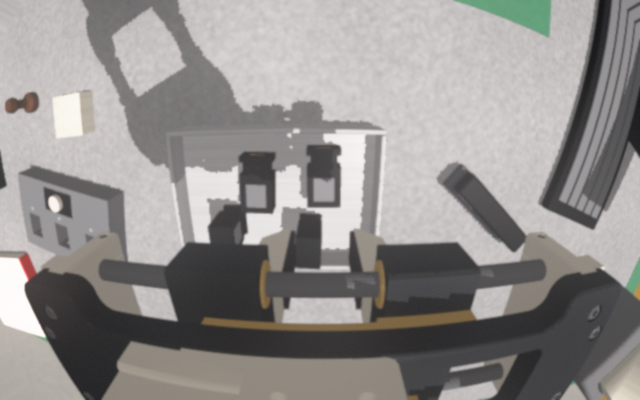

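View pics/s26c.png

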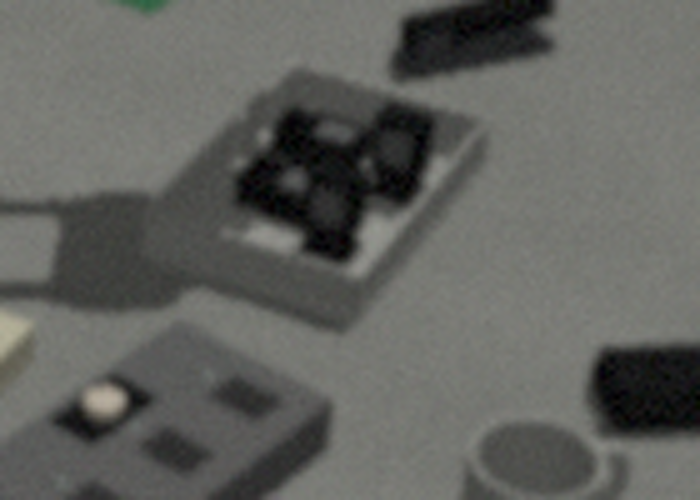

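View pics/t26c.png

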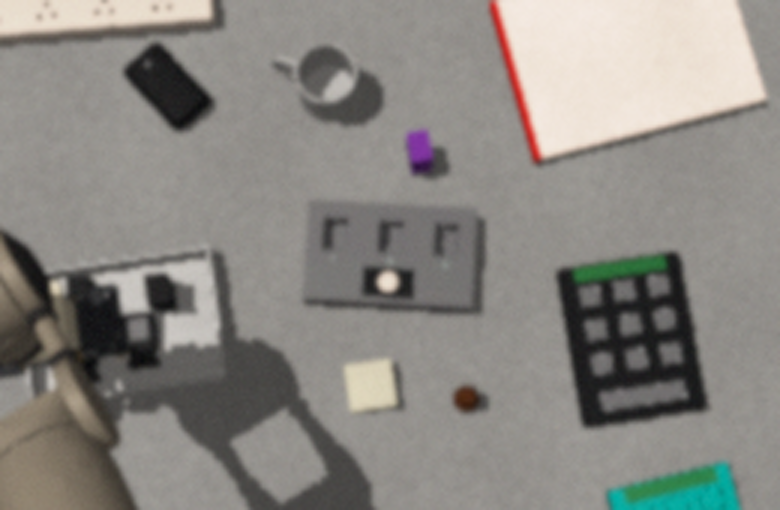

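Emit:
send_rows(
  commands=[
    [[0,0.0036,-0.036,0,0],[0,0.0036,-0.036,0,0],[0,0.0036,-0.036,0,0],[0,0.0036,-0.036,0,0],[0,0.0036,-0.036,0,0],[0,0.0036,-0.036,0,0],[0,0.0036,-0.036,0,0],[0,0.0036,-0.036,0,0],[0,0.0036,-0.036,0,0],[0,0.0036,-0.036,0,0]],
  ],
)

```text
time: 31.67
tool_pos: [469.2, -14.7, 161.1]
tcp_rot: [1.425, 1.554, 3.139]
contact_force: [1.0, 0.7, 0.4]
grip_width: 0.8
```

```bash
python3 -c "
from h import *
go([500,-270,150],97.2)"
```

```text
tcp [469.192 -14.7   161.077] zdir 98.21 tilt x [-0.017  0.    -1.   ] -> d [  10.558    5.804 -257.108] |d| 257.3901918866491 turn 1.01 w 0.8188400743990006 t 31.6667
```

Emit:
send_rows(
  commands=[
    [[0,0.001,-0.034,0,0],[0,0.001,-0.034,0,0],[0,0.001,-0.034,0,0],[0,0.001,-0.034,0,0],[0,0.001,-0.034,0,0],[0,0.001,-0.034,0,0],[0,0.001,-0.034,0,0],[0,0,-0.015,1,0],[0,0,0,0,0],[0,0,0,0,0]],
  ],
)

```text
time: 32.5
tool_pos: [486.2, -282.5, 139.9]
tcp_rot: [1.119, 1.521, 2.805]
contact_force: [-0.4, 0.0, 0.3]
grip_width: 0.5
```

```bash
python3 -c "
from h import *
go([526.5,-242.5,60],97.2)
c=cap('wrist','w27.png')"
```

```text
tcp [ 486.202 -282.532  139.855] zdir 96.59 tilt x [-0.047  0.017 -0.999] -> d [ 78.506 -48.228  33.379] |d| 97.99645702069867 turn -0.61 w 0.4768522431584829 t 32.5
```

View pics/w27.png

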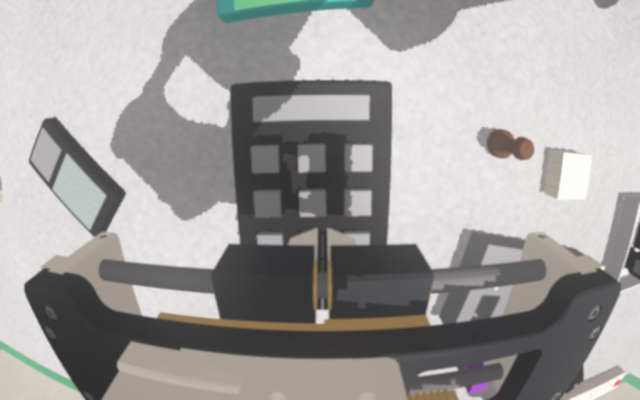

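Run:
```python
from h import *
from scipy.optimize import least_squares
c=cap("wrist")
px=[((311,108),(-70,0)),((265.5,159),(-26,-41)),((361,158),(-26,41)),((267,204),(15,-41)),((361.5,203.5),(15,41))]
W=np.array([onz(c,p,37)[:2] for p,_ in px]); M=np.array([m for _,m in px],float)
top=[((56,41),(525.3,-243.1)),((15,0),(490.6,-288.4)),((-26,-41),(454.9,-334.6)),((56,-41),(536,-322.6)),((-70,0),(404.3,-299.2))]
w1=[((-26,41),(446.3,-251.3)),((-26,0),(451.6,-291)),((-26,-41),(456.8,-331.3)),((15,41),(486.8,-247.9)),((15,0),(492.2,-285.9)),((15,-41),(497.1,-325.9)),((56,41),(527.9,-241.9)),((56,0),(532.7,-280.9)),((56,-41),(537.8,-320.7))]
def fit(M,W):
    f=lambda p:((np.c_[np.cos(p[2])*M[:,0]-np.sin(p[2])*M[:,1],np.sin(p[2])*M[:,0]+np.cos(p[2])*M[:,1]]+p[:2])-W).ravel()
    r=least_squares(f,[475,-290,.12]); return r.x,np.abs(r.fun).max()
for n,m,w in[("w27",M,W),("top",*map(np.array,zip(*top))),("w1",*map(np.array,zip(*w1)))]: print(n,fit(np.array(m,float),np.array(w)))
```

```text
w27 (array([ 477.156, -288.303,    0.128]), np.float64(1.8242110379734982))
top (array([ 474.998, -290.264,    0.132]), np.float64(1.3027672688832013))
w1 (array([ 477.252, -288.194,    0.126]), np.float64(2.2645516414742417))
```

Emit:
send_rows(
  commands=[
    [[0,-0.02,0.018,-1,0],[0,-0.02,0.018,0,0],[0.015,-0.005,0,0,0],[0.015,-0.001,0,0,0],[0.015,-0.001,0,0,0],[0.012,-0.001,0,0,0],[0,0,0,0,0]],
  ],
)

```text
time: 33.18
tool_pos: [528.0, -224.9, 80.4]
tcp_rot: [1.059, 1.519, 2.778]
contact_force: [-1.4, 0.5, -0.4]
grip_width: 0.6
```

```bash
python3 -c "
from h import *
go([527.3,-240.7,44],97.3)
c=cap('wrist','w28.png')"
```

```text
tcp [ 528.031 -224.869   80.401] zdir 98.47 tilt x [-0.049  0.019 -0.999] -> d [ 36.094   1.416 -16.474] |d| 39.700940536312864 turn 1.17 w 0.5688356313983869 t 33.1833
```

View pics/w28.png

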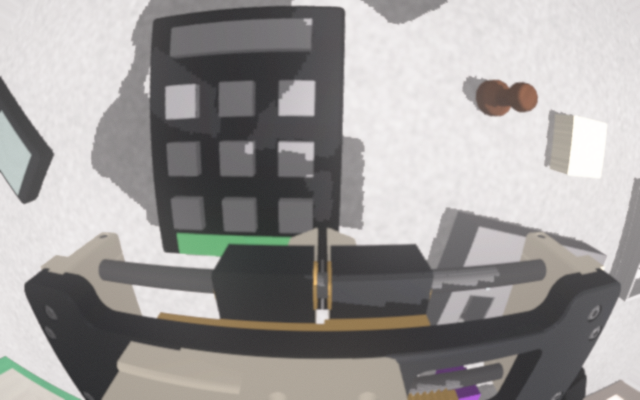

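Emit:
send_rows(
  commands=[
    [[0,0.001,-0.009,1,0],[0.008,0.0,-0.007,0,0],[0.01,0,0,0,0],[0.01,0,0,0,0],[0.005,0,0,0,0],[0,0,0,0,0]],
  ],
)

```text
time: 33.73
tool_pos: [529.4, -241.8, 48.3]
tcp_rot: [1.102, 1.525, 2.804]
contact_force: [0.3, 1.1, 0.2]
grip_width: 0.5
```

Run:
```python
from h import *
go([527.3,-240.7,31],97.3)
c=cap('wrist')
P=np.array([onz(c,p,37)[:2] for p in []])
cv2.imwrite('pics/w29.png',c["color"])
```

```text
tcp [ 529.351 -241.786   48.316] zdir 97.46 tilt x [-0.043  0.015 -0.999] -> d [17.404  1.179  0.983] |d| 17.471074769989027 turn 0.16 w 0.46007805578779076 t 33.7333
```

View pics/w29.png

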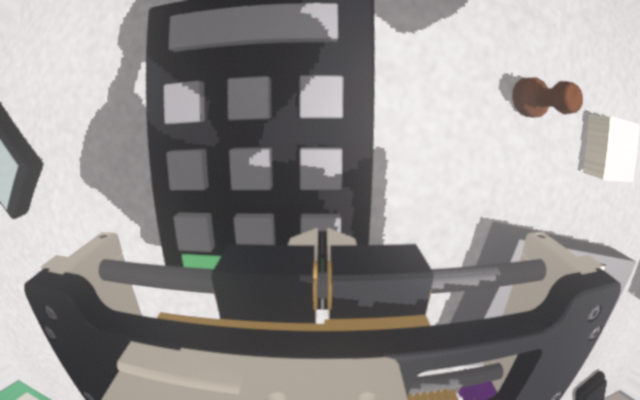

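Run:
```python
from h import *
c=cap('wrist')
for p in [(321.5,96.5),(321,168),(251,168),(249,98)]: print(onz(c,p,37)[:2])
```

```text
[ 446.666 -252.67 ]
[ 486.732 -247.699]
[ 491.574 -287.702]
[ 451.85  -292.881]
```

Emit:
send_rows(
  commands=[
    [[0.006,0.001,0,0,0],[0.005,0,0,0,0],[0.003,0,0,0,0],[0.002,0,0,0,0]],
  ],
)

```text
time: 34.17
tool_pos: [529.2, -242.4, 33.6]
tcp_rot: [1.125, 1.53, 2.827]
contact_force: [-0.7, -0.7, 2.6]
grip_width: 0.5
```

Emit:
send_rows(
  commands=[
    [[0.003,0,0,0,0],[0.002,0,0,0,0],[0.002,0,0,0,0],[0.001,0,0,0,0]],
  ],
)

```text
time: 34.5
tool_pos: [529.3, -242.4, 30.4]
tcp_rot: [1.151, 1.532, 2.854]
contact_force: [-2.5, 1.2, 5.7]
grip_width: 0.4
```

Emit:
send_rows(
  commands=[
    [[0.001,0,0,0,0],[0.001,0,0,0,0],[-0.01,0,0,0,0],[-0.015,0,0,0,0],[-0.01,0,0,0,0],[0,0,0,0,0]],
  ],
)

```text
time: 35.0
tool_pos: [530.7, -242.7, 67.5]
tcp_rot: [1.169, 1.533, 2.872]
contact_force: [-0.0, -0.3, 0.1]
grip_width: 0.3
```

Run:
```python
from h import *
go([492.1,-287.9,50],97.3)
c=cap('wrist','w30.png')
```

```text
tcp [ 530.723 -242.733   67.535] zdir 97.56 tilt x [-0.036  0.01  -0.999] -> d [ 18.474  43.614 -39.948] |d| 61.96212663543544 turn 0.26 w 0.30050972727161773 t 35.0
```

View pics/w30.png

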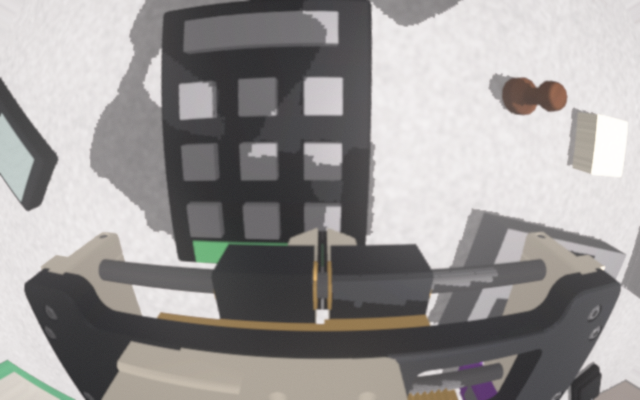

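Emit:
send_rows(
  commands=[
    [[0,0.02,-0.018,0,0],[0,0.019,-0.018,0,0],[0,0.002,-0.002,0,0],[0.006,0,0,0,0],[0.006,0,0,0,0],[0,0,0,0,0]],
  ],
)

```text
time: 35.55
tool_pos: [493.2, -284.7, 52.1]
tcp_rot: [1.12, 1.53, 2.824]
contact_force: [0.5, 0.1, 0.3]
grip_width: 0.5
```

Run:
```python
from h import *
go([492.1,-287.9,31],97.3)
c=cap('wrist','w31.png')
```

```text
tcp [ 493.159 -284.661   52.13 ] zdir 97.65 tilt x [-0.039  0.013 -0.999] -> d [21.113  0.709 -3.443] |d| 21.403487381374653 turn 0.35 w 0.46984652861620474 t 35.55
```

View pics/w31.png

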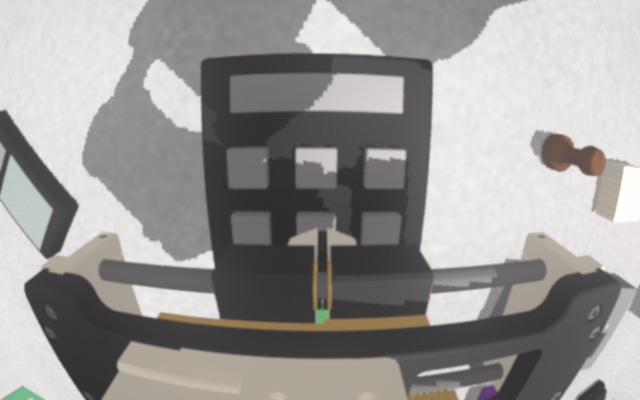

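Emit:
send_rows(
  commands=[
    [[0.004,0.0,-0.003,0,0],[0.006,0,0,0,0],[0.005,0,0,0,0],[0.003,0,0,0,0],[0.003,0,0,0,0],[0.002,0,0,0,0],[0.002,0,0,0,0]],
  ],
)

```text
time: 36.18
tool_pos: [495.0, -286.4, 30.0]
tcp_rot: [1.171, 1.533, 2.88]
contact_force: [-6.5, 4.2, 21.0]
grip_width: 0.3
```

Emit:
send_rows(
  commands=[
    [[0.001,0,0,0,0],[0,0,0,0,0],[-0.01,0,0,0,0],[-0.015,0,0,0,0],[-0.01,0,0,0,0],[0,0,0,0,0]],
  ],
)

```text
time: 36.68
tool_pos: [496.5, -286.2, 68.4]
tcp_rot: [1.177, 1.534, 2.886]
contact_force: [-0.2, -0.7, -0.0]
grip_width: 0.2
```

Run:
```python
from h import *
go([456.6,-333.8,50],97.3)
```

```text
tcp [ 496.535 -286.186   68.38 ] zdir 97.93 tilt x [-0.036  0.009 -0.999] -> d [ 19.355  45.486 -41.906] |d| 64.80541466595625 turn 0.63 w 0.16203314467381585 t 36.6833
```

Emit:
send_rows(
  commands=[
    [[0,0.02,-0.018,0,0],[0,0.02,-0.019,0.5,0],[0,0.004,-0.003,0,0],[0.006,0,0,0,0],[0.006,0,0,0,0],[0,0,0,0,0]],
  ],
)

```text
time: 37.18
tool_pos: [458.3, -331.4, 56.0]
tcp_rot: [1.164, 1.535, 2.866]
contact_force: [-0.2, 0.8, -0.8]
grip_width: 0.6
```

Run:
```python
from h import *
go([456.6,-333.8,31],97.3)
c=cap('wrist','w32.png')
```

```text
tcp [ 458.269 -331.424   56.039] zdir 97.52 tilt x [-0.034  0.01  -0.999] -> d [25.058  1.152 -2.488] |d| 25.207174282617043 turn 0.22 w 0.6248335891326163 t 37.1833
```

View pics/w32.png

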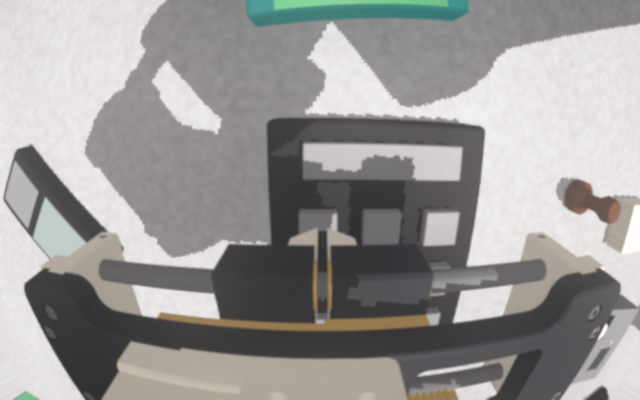

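Emit:
send_rows(
  commands=[
    [[0.006,0.001,-0.0025,0,0],[0.008,0,0,0,0],[0.005,0,0,0,0],[0.003,0,0,0,0],[0.003,0,0,0,0],[0.002,0,0,0,0],[0.002,0,0,0,0]],
  ],
)

```text
time: 37.82
tool_pos: [459.0, -332.7, 30.0]
tcp_rot: [1.233, 1.537, 2.94]
contact_force: [-5.8, 4.0, 19.5]
grip_width: 0.5
```

Emit:
send_rows(
  commands=[
    [[0.001,0,0,0,0],[0,0,0,0,0],[-0.01,0,0,0,0],[-0.015,0,0,0,0],[-0.01,0,0,0,0],[0,0,0,0,0]],
  ],
)

```text
time: 38.32
tool_pos: [460.4, -332.3, 68.3]
tcp_rot: [1.24, 1.538, 2.948]
contact_force: [0.5, -0.6, -0.2]
grip_width: 0.7
```

Run:
```python
from h import *
go([538,-323.3,65],97.3)
```

```text
tcp [ 460.371 -332.272   68.283] zdir 97.85 tilt x [-0.032  0.006 -0.999] -> d [  0.836 -78.191  -1.752] |d| 78.2151313141572 turn 0.55 w 0.7074005028476118 t 38.3167
```

Emit:
send_rows(
  commands=[
    [[0,-0.025,-0.001,0.5,0],[0,-0.025,-0.001,0,0],[0,-0.025,0,0,0],[0,-0.003,0,0,0],[0.006,0,0,0,0],[0.006,0,0,0,0],[0,0,0,0,0]],
  ],
)

```text
time: 38.9
tool_pos: [538.4, -322.7, 51.5]
tcp_rot: [1.21, 1.536, 2.908]
contact_force: [-1.5, 0.0, 0.1]
grip_width: 0.5
```

Run:
```python
from h import *
go([538,-323.3,31],97.3)
c=cap('wrist','w33.png')
```

```text
tcp [ 538.368 -322.712   51.457] zdir 97.26 tilt x [-0.034  0.008 -0.999] -> d [20.452 -0.234 -0.791] |d| 20.46847212070845 turn -0.04 w 0.5048571304887255 t 38.9
```

View pics/w33.png

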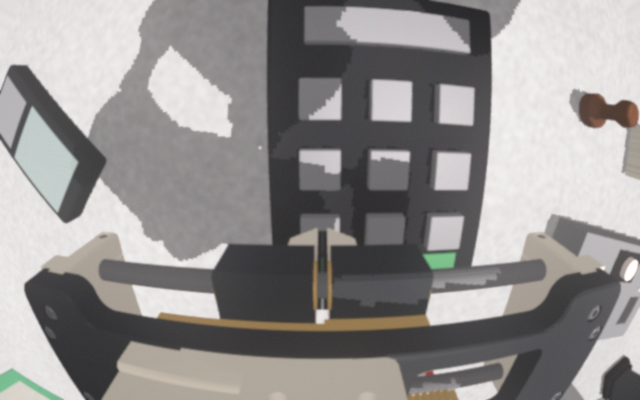

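Aligned with far right (column 320). Press.

Emit:
send_rows(
  commands=[
    [[0.004,0.0,-0.001,0,0],[0.006,0,0,0,0],[0.005,0,0,0,0],[0.003,0,0,0,0],[0.003,0,0,0,0],[0.002,0,0,0,0],[0.002,0,0,0,0]],
  ],
)

```text
time: 39.53
tool_pos: [536.3, -324.9, 30.1]
tcp_rot: [1.221, 1.539, 2.916]
contact_force: [-4.6, 4.8, 17.2]
grip_width: 0.3
```

Emit:
send_rows(
  commands=[
    [[0.001,0,0,0,0],[0,0,0,0,0],[-0.01,0,0,0,0],[-0.015,0,0,0,0],[-0.01,0,0,0,0],[0,0,0,0,0]],
  ],
)

```text
time: 40.03
tool_pos: [536.9, -325.4, 68.4]
tcp_rot: [1.256, 1.539, 2.951]
contact_force: [-0.5, 0.0, -0.0]
grip_width: 0.6
```

Run:
```python
from h import *
go([407.8,-298.7,65],97.3)
```

```text
tcp [ 536.95  -325.441   68.443] zdir 97.08 tilt x [-0.031  0.006 -0.999] -> d [  7.626 124.694  42.424] |d| 131.93386175343002 turn -0.22 w 0.5587374718290157 t 40.0333
```

Emit:
send_rows(
  commands=[
    [[-0.01,0.02,0.008,0,0],[0,0.025,0.009,0,0],[0,0.025,0.009,0,0],[0,0.025,0.008,0,0],[0,0.025,0.008,0,0],[0,0.004,0,0,0],[0,0,0,0,0]],
  ],
)

```text
time: 40.62
tool_pos: [403.8, -297.3, 81.3]
tcp_rot: [1.263, 1.539, 2.959]
contact_force: [0.2, 0.4, 0.9]
grip_width: 0.6
```

Run:
```python
from h import *
go([407.8,-298.7,50],97.3)
c=cap('wrist','w34.png')
```

```text
tcp [ 403.758 -297.299   81.257] zdir 97.16 tilt x [-0.031  0.006 -0.999] -> d [31.107 -4.78  -2.194] |d| 31.5488287538643 turn -0.14 w 0.6102550506937279 t 40.6167
```

View pics/w34.png

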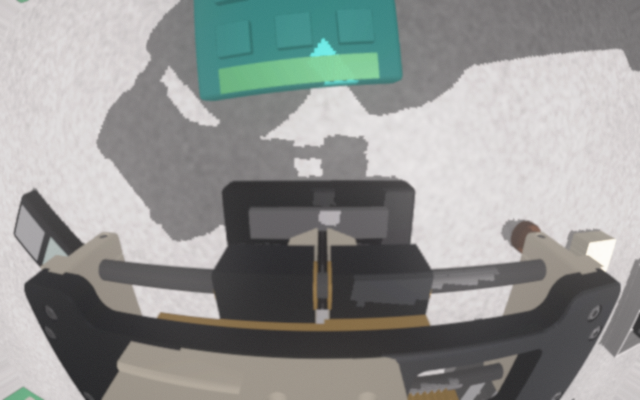

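Run:
```python
from h import *
c=cap('wrist')
print(onz(c,(318,208),37),onz(c,(318,240),37), onz(c,(318,183),28))
```

```text
[ 395.99  -300.596   37.   ] [ 420.221 -297.642   37.   ] [ 380.373 -302.528   28.   ]
```

Emit:
send_rows(
  commands=[
    [[0,-0.002,-0.002,0,0],[0.01,-0.003,0,0,0],[0.01,-0.001,0,0,0],[0.007,0,0,0,0],[0,0,0,0,0]],
  ],
)

```text
time: 41.13
tool_pos: [415.0, -299.9, 50.5]
tcp_rot: [1.316, 1.542, 3.015]
contact_force: [0.6, 0.5, 0.6]
grip_width: 0.2
```

Run:
```python
from h import *
go([407.8,-298.7,31],97.3)
```

```text
tcp [ 414.977 -299.925   50.486] zdir 97.32 tilt x [-0.028  0.004 -1.   ] -> d [19.686  6.421  1.989] |d| 20.801919188137266 turn 0.02 w 0.2214571915463787 t 41.1333
```

Bar centre x≈408; shift back ~6 mm, then press.

Emit:
send_rows(
  commands=[
    [[0,0.004,0.001,0,0],[0.003,0.003,0,0,0],[0,0,0,0,0]],
  ],
)

```text
time: 41.38
tool_pos: [407.1, -299.0, 45.6]
tcp_rot: [1.253, 1.54, 2.953]
contact_force: [1.1, 0.5, 0.2]
grip_width: 0.5
```

Emit:
send_rows(
  commands=[
    [[0.005,0,0,0,0],[0.005,0,0,0,0],[0.003,0,0,0,0],[0.003,0,0,0,0],[0.002,0,0,0,0],[0.002,0,0,0,0]],
  ],
)

```text
time: 41.88
tool_pos: [407.0, -299.5, 29.7]
tcp_rot: [1.331, 1.543, 3.03]
contact_force: [-6.7, 5.6, 28.9]
grip_width: 0.4
```

Emit:
send_rows(
  commands=[
    [[0,0,0,0,0],[0,0,0,0,0],[-0.01,0,0,0,0],[-0.02,0,0,0,0],[-0.03,0,0,0,0],[-0.04,0,0,0,0],[-0.03,0,0,0,0],[0,0,0,0,0],[0,0,0,0,0]],
  ],
)

```text
time: 42.63
tool_pos: [410.2, -299.7, 168.8]
tcp_rot: [1.348, 1.543, 3.047]
contact_force: [-0.8, 0.3, -0.5]
grip_width: 0.4
```

Run:
```python
from h import *
go([407.8,-298.7,180],97.3)
c=cap('wrist','w35.png'); c=cap('top','t35.png'); cv2.imwrite('pics/t35c.png',cv2.resize(c['color'][90:260,190:450],None,fx=3,fy=3,interpolation=cv2.INTER_CUBIC)); cap('scene','s35.png')
```

```text
tcp [ 410.205 -299.672  168.804] zdir 97.37 tilt x [-0.028  0.003 -1.   ] -> d [-11.122   2.566   1.342] |d| 11.49289968094435 turn 0.07 w 0.4050367013054321 t 42.6333
```

View pics/t35c.png

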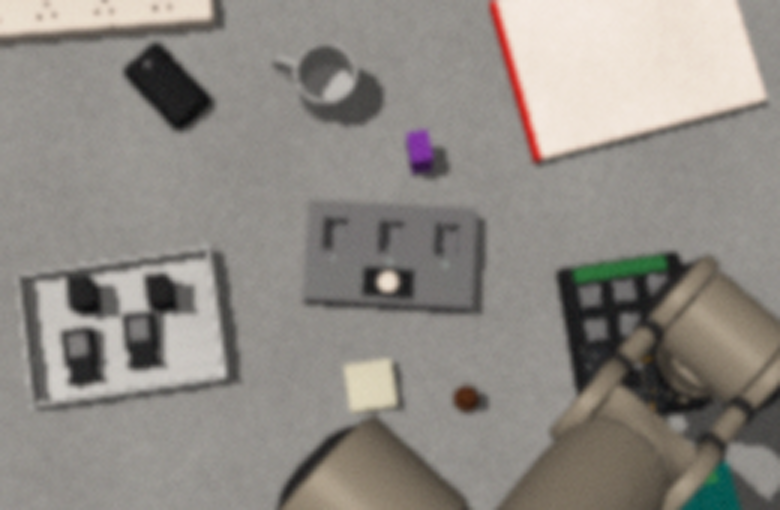

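View pics/w35.png

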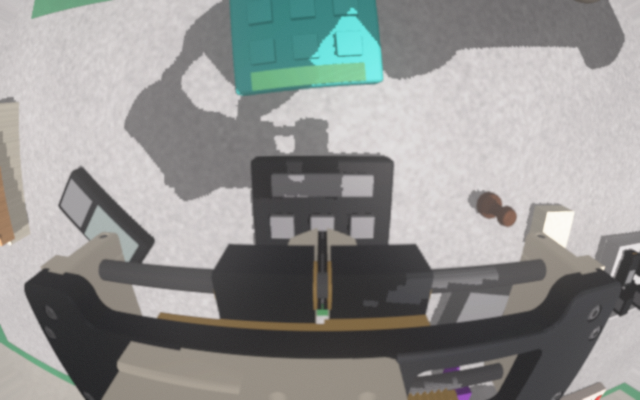

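```bash
python3 -c "
from plant import close_job
print(close_job())"
```

```text
the job is handed in; nothing more can be done
None
```

I pressed the stop key with both packs still seated. I then moved all four packs into the steel tray and booked them out on the black keypad, and handed the job in at about 43 s. No verdict was reported, and there is no direct readout of the keys, so the presses below are judged from force and tool height.

- **Packs:** The charger held two packs, in the middle and right bays; the left bay was empty. Both now stand in the tray, and the two desk spares lie in it.
- **Keypad:** I pressed far left, centre, near right, far right and the enter bar in that order. Each press went to z ≈ 30 mm, fully down, with 6 to 29 N at the wrist.
- **Stop key:** It also went fully down, with a brief 17 N and then 4.3 N while held.
- **Final pictures:** All four packs are inside the tray and the charger is empty. The mug, notes, stamp and purple look-alike stand where they were, and the gripper is clear at z = 169 mm. The gripper hid part of the keypad, so I saw only some of its keys back up.

- **Tray position:** The top and wrist cameras disagreed on the tray by 5 to 8 mm; I used the mean.
- **Spare shifted:** One spare moved about 4 cm inside the tray after I set it down, so I shifted the last placement to keep clear of it.
- **Tool tilt:** The tool's tilt drifted by up to 5° during the run and was below 2° at the end; it caused no fault that I could see.

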